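Close up a draught shield: weight on the pan, lift-off door on its pins, shut and latched

ROBOT

A 7-joint arm with a two-finger parallel gripper is mounted at the origin on a cart in front of the work surface, level with it; the furniture and walls round the work are solid. World frame = base frame: x ahead of the robot, y to its left, z up, the work surface at z = 0. Lengths are in m, angles in rad, forces in N, time in s.
With the tool pointing down it reaches from about 0.425 to 0.925 m from the base axis. Payload 6.8 kg.
Tool frame: the origin (TCP) lies on the front face of the gripper's body, between the roots of the fingers; the fingertips stand 73 mm ahead of it and the grasp point (between the pads) lies 54 mm ahead of it; z points along the fingers, y is the direction in which the jaws open and shut (so a half turn about z gives the same grasp; the last joint's range is limited). The gripper opens to 85 mm and grips with 20 to 120 N. Pads are 22 mm wide; open, the fingers measure 114 mm over their backs; the gripper's body (76 mm by 85 mm) begins 54 mm behind the grasp point. The pads swing forward as they close: fully open they stand 13 mm farther back than shut.
Start: joints at [1.093, 0.477, 0.022, 1.555, -0.011, 1.109, -0.083], TCP at [0.244, -0.629, 0.304] pointing down, gripper open.
Joint ranges: [-2.96, 2.96], [-0.34, 2.1], [-1.41, 1.46], [0.24, 2.44], [-1.37, 4.51], [0.17, 1.92], [-2.96, 2.96]. Speed limits (rad/s): [2.39, 2.39, 3.14, 3.14, 3.14, 3.14, 3.14].

INTERFACE

Orientations are given as a unit quaternion [w, x, y, z].
In Python, from station import get_obs, read_camera, hand_in, spot_in, cut_out, spot_point gives the robot as it stands. The module is installed in compiled form; this text tells all that it offers.
- The arm moves only by the tool move_arm, never from a script. Its arguments are lists of equal length, an entry for each row: "gripper": the opening, from 0 (shut) to 1 (fully open); "xyz": the shift along the tool's x, y, z in cm, a list of three; "twist": the turn about the tool's z in rad. A call has 1 to 5 rows; each row is the pose to reach, as a shift and turn from the pose commanded when the call began, along the tool's axes at that moment; what a row does not reach only later rows make up. A row lasts 1/12 s, in which the tool goes at most 41.7 mm and 7.16 degrees, less where a joint would pass 70% of its speed; a pose out of reach is approached as far as the arm can. A call with a gripper value outside its range is refused whole. The fingers move at their own pace and stop on an object; "squeeze" is the grip in N (left out, the last holds). Time passes only in rows, so rows that repeat a pose let the fingers close. It gives the time, the measured TCP pose, the force and the opening at its end, in the units of the state.
- get_obs(): the state, without advancing time (a new reading comes with each control period).
- read_camera(name): name is "scene" or "top" or "wrist"; returns a dict with "pixels" (420x560x3 uint8, red, green, blue), "fx", "fy", "cx", "cy" (pixels), "R" (3x3) and "t" (3): a world point X has camera coordinates R X + t. Camera axes: x right, y down, z forward; pixel columns grow to the right and rows downward; lengths in m; the calibration is good to about 2 mm. A picture is of the moment at which its call begins. There is no depth.
- hand_in(): hands the job in, once; it reports no verdict.
Trained networks look in the newest picture that a camera, given by its name, has taken for a name from the list of things; names that differ only in an ending like _2 or _b are one class to them, and where a whole thing is asked for, a point or a joint stands for the part that bears it (a point fixed in the world has none). Each returns a list of dicts, best first, with "p" (0 to 1); they miss things now and then, are a little off and sometimes report something else, mostly with a low value. They report only what shows in the picture. A call takes as long as a camera call. They do not tell look-alikes from the thing itself.
- spot_in(query, camera): "centre" ([x, y, z] in m, in world coordinates, good to about 4 mm: the middle of the surface that is visible of it).
- cut_out(query, camera): "pixels" (420x560 bool, what is visible of it).
- spot_point(query, camera): "centre" ([x, y, z] in m, in world coordinates, good to about 4 mm: a listed point, or the origin of a listed thing).
The state is a dict: "t": time; "q": joint angles; "joint_vel": joint speeds; "joint_torque": joint torques, N m; "eef_pos": TCP position; "tool_rot": TCP orientation; "contact_force": force on the tool from outside, world axes, zero at the start; "torque": the same for the moment, N m; "gripper_width": opening from 0.0 (shut) to 1.0 (fully open).
Only numpy, scipy, OpenCV 4.12 (cv2) and the standard library are available. Lean on these libraries where they do the work, as an engineer would, in place of code of your own. Each camera call takes 0.05 s, during which the arm holds its last target.

TASK

Get the weighing station ready for a reading: stand the larger of the two loose weights in the middle of the pan inside the draught shield, then take the blue-framed door from its wooden stand, hold it well open (about at right angles to the front) and, still gripping it, lower it until both knuckles sit fully down on the two hinge pins. Then swing the door fully shut against the latch post and turn the red latch all the way across it. Leave the smaller weight and the other things on the bench where they are.

Things in the scene. Friction and masses are not known exactly. Their poses are not given: they have to be found in the camera images.
- shield: Draught shield, fixed: grey base 170 (x) x 190 (y) x 10 mm, clear walls 108 mm high at y = +-78 and x = 74 mm, open at the top and the front. Origin: centre of the underside; x to the back wall, y to the hinge side, z up. At the front (-x) stand an aluminium hinge post (+y side) and a latch post (-y side, 112 mm high, front face at x = -75 mm, y = -60 to -80 mm), against which the door shuts.
- pan_top (a point): Centre of the upper face of the round steel weighing pan (80 mm diameter, fixed, 45 mm above the bench), in the middle of the shield.
- pin_low (a point): Lower hinge pin: centre of the shoulder on which the lower knuckle sits, 28 mm above the bench, at x = -80, y = 75 mm of the shield. The upright pin is 14 mm long, 9.6 mm in diameter, its upper 6 mm tapering to 4 mm. Its bracket, 9 mm in radius and 8 mm thick, comes from the hinge post behind (+x).
- pin_high (a point): Shoulder of the upper hinge pin, alike and straight above the lower, 96 mm above the bench; the underside of its bracket is at 88 mm. So the lower knuckle has to come in between the brackets from the front, the door 14 to 45 mm above its seated height, and then go straight down.
- door: Lift-off door, loose, 0.22 kg: blue frame, clear pane, 8 mm thick (x); black tab on the top edge, two knuckles on one upright edge. Origin: on the knuckles' axis, at the lower knuckle's lower face. The leaf spans y = -13 to -150, z = -10 to 84 mm. Hung and shut, its axes are parallel to the shield's; it opens to the front: its yaw falls, at a right angle by pi/2. Starts upright in the stand.
- knuckle_low (a point): Centre of the lower face of the lower knuckle (the door's origin); it comes to pin_low. The knuckles are steel rings, outside 20 mm, bore 12 mm, 14 mm high: about 1 mm of play all round the pin, and the hung door turns almost freely.
- knuckle_high (a point): Centre of the lower face of the upper knuckle, 68 mm above the lower; it comes to pin_high.
- door_grip (a point): Middle of the black grip tab on the door's top edge, 78 mm from the knuckles' axis, near the door's centre of mass; the tab is 12 mm thick (door's x), 44 mm long (door's y), and stands 26 mm above the frame's top edge (from z = 84 to 110 mm of the door; this point is at z = 96 mm).
- stand: Wooden stand, fixed: base 74 x 116 x 8 mm with two rails 38 mm high that leave a slot 9.6 mm wide along its y, 30 mm deep, in which the door's leaf stands. Origin: centre of the underside; its x and y axes are parallel to those of the door standing in it.
- weight_500g: The larger loose calibration weight, steel, 38 mm diameter, 56 mm high, 0.5 kg, with a knob at the top. Origin: centre of the underside. It must end upright on the pan.
- weight_200g: The smaller loose calibration weight, 29 mm diameter, 51 mm high. Origin: centre of the underside. A bystander; the two weights change places.
- latch (a joint): Red turn latch on top of the latch post, rad: 0 = its arm points out sideways (-y of the shield), clear of the door; it turns clockwise seen from above to 1.57 = arm to the front (-x of the shield), across the door's top edge, its lip then about 7 mm in front of the shut frame. Light friction, stays where it is left. Starts at 0 to 0.25.
- latch_wing (a point): Point on the latch's upright turning axis, in the middle of its red wing: wing 9 mm thick, 34 mm long (along the latch's arm), from 14 mm below to 12 mm above this point, which is 134 mm above the bench.
- blower: Black rubber dust blower, 58 mm diameter, 92 mm high, bystander. Origin: centre of the underside.
- meter: Yellow and black multimeter, 142 x 70 x 38 mm, bystander. Origin: centre of the underside.
Things that resemble listed ones, but are neither listed nor needed, are in the scene too. Several things have the shape of the weight_500g; the one meant has the colours described above.

How it is judged:
On the way, in this order (a step that is already met when the one before it is completed fails the run):
1. the larger weight stands upright in the middle of the pan, let go (horizontal distance between weight_500g and pan_top below 0.018 m and z of weight_500g in the frame of pan_top between -0.004 and 0.004 m and angle between weight_500g's own z axis and vertical below 0.1 rad and contact force between the fingers and weight_500g below 0.1 N), for 0.2 s.
2. the door, standing open by more than 30 degrees and still gripped, is down with both knuckles over both pins (within 5 mm of their shoulders) (horizontal distance between knuckle_low and pin_low below 0.004 m and horizontal distance between knuckle_high and pin_high below 0.004 m and z of knuckle_low in the frame of pin_low below 0.005 m and z of knuckle_high in the frame of pin_high below 0.005 m and angle between the y axis of door and the y axis of shield, either way round above 0.52 rad and contact force between the fingers and door above 0.5 N), for 0.1 s.
3. the hung door is swung fully shut (within 0.045 rad) (horizontal distance between knuckle_low and pin_low below 0.004 m and horizontal distance between knuckle_high and pin_high below 0.004 m and z of knuckle_low in the frame of pin_low below 0.006 m and z of knuckle_high in the frame of pin_high below 0.006 m and angle between the y axis of door and the y axis of shield, either way round below 0.045 rad and y of door_grip in the frame of shield below 0.03 m), for 0.2 s.
4. the latch is turned across the door (value of joint latch above 1.3 rad), for 0.2 s.
At the end, for the whole second after the job is handed in: The larger weight stands upright on the pan within 18 mm of its centre; both knuckles are over their pins, within 4 mm sideways and within 4 mm of the shoulders; the door is shut to within 0.06 rad; the latch is turned by more than 1.3 rad; door and weight are at rest (horizontal distance between weight_500g and pan_top below 0.018 m and z of weight_500g in the frame of pan_top between -0.004 and 0.004 m and angle between weight_500g's own z axis and vertical below 0.1 rad and horizontal distance between knuckle_low and pin_low below 0.004 m and horizontal distance between knuckle_high and pin_high below 0.004 m and z of knuckle_low in the frame of pin_low below 0.004 m and z of knuckle_high in the frame of pin_high below 0.004 m and angle between the y axis of door and the y axis of shield, either way round below 0.06 rad and y of door_grip in the frame of shield below 0.03 m and value of joint latch above 1.3 rad and linear speed of each of door, weight_500g below 0.02 m/s); the robot touches nothing.
It fails at once if the smaller weight is shifted by more than 3 cm or knocked over (distance of weight_200g from where it was at the start of the episode above 0.03 m or angle between weight_200g's own z axis and vertical above 0.5 rad).
It fails at once if the dust blower is shifted by more than 3 cm or knocked over (distance of blower from where it was at the start of the episode above 0.03 m or angle between blower's own z axis and vertical above 0.5 rad).
It fails at once if the multimeter is shifted by more than 3 cm or knocked over (distance of meter from where it was at the start of the episode above 0.03 m or angle between meter's own z axis and vertical above 0.5 rad).
It fails at once if the larger weight is knocked over (angle between weight_500g's own z axis and vertical above 0.8 rad).
It also fails if it takes over 72 s, if anything falls off the work surface, if the arm or the gripper's body presses on something with over 40 N, if the wrist force passes 120 N, or if a joint passes its speed limit or range.

## Working session

There is one attempt and no reset: what is moved stays moved. The work goes in short steps, Python scripts to look and compute and a tool call to move; the robot and the scene stay as the last step left them, time stands still between calls to the robot, and variables do not carry over. Pictures are saved under pics/ and viewed, and the job is handed in when it is done.

Besides the shell and the picture viewer there is one more tool, called after "Call:" by a JSON object that holds its "name" and its "arguments". move_arm: Moves the arm, as the interface text tells. Its arguments: {"type":"object","properties":{"gripper":{"type":"array","items":{"type":"number"}},"xyz":{"type":"array","items":{"type":"array","items":{"type":"number"}}},"twist":{"type":"array","items":{"type":"number"}},"squeeze":{"type":"number"}},"required":["gripper","xyz","twist"]}

```bash
mkdir -p pics
python3 - <<'E'
from station import *
import cv2
o=get_obs(); print({k:(v if not hasattr(v,'__len__') else [round(float(x),3) for x in v]) for k,v in o.items()})
for c in ("scene","top","wrist"):
    r=read_camera(c); cv2.imwrite(f"pics/{c}0.png",r["pixels"][:,:,::-1])
    import numpy as np
    print(c,r["fx"],(-r["R"].T@r["t"]).round(3))
    if c!="wrist":
        for q in ("weight_500g","weight_200g","shield","stand","door","blower","meter","latch"):
            for d in spot_point(q,c)[:4]: print(c,q,d["centre"],round(d["p"],2)) if d["p"]>.2 else 0
E
```

```text
{'t': 0.0, 'q': [1.093, 0.478, 0.022, 1.556, -0.011, 1.109, -0.083], 'joint_vel': [-0.0, 0.001, 0.001, -0.0, 0.0, -0.0, 0.0], 'joint_torque': [-0.0, -59.645, 1.608, -28.12, 0.013, 0.009, 0.0], 'eef_pos': [0.244, -0.629, 0.303], 'tool_rot': [-0.001, 0.983, 0.184, -0.0], 'contact_force': [0.88, -0.155, 0.161], 'torque': [0.027, 0.018, 0.032], 'gripper_width': 0.9951120578086945}
scene 532.1988302753048 [-0.429 -0.555  1.019]
scene weight_500g [0.4502, -0.404, -0.0009] 0.88
scene weight_500g [0.5337, -0.3929, 0.0032] 0.83
scene weight_500g [0.5982, -0.4221, 0.0046] 0.7
scene weight_200g [0.4032, -0.2919, -0.0056] 0.5
scene shield [0.6555, 0.0696, -0.0025] 0.6
scene stand [0.483, -0.1683, -0.0012] 0.83
scene door [0.4892, -0.1654, 0.1123] 0.75
scene door [0.5581, -0.1969, 0.0189] 0.62Traceback (most recent call last):
  File "<stdin>", line 10, in <module>
ValueError: it knows: blower, door, door_grip, knuckle_high, knuckle_low, latch_wing, meter, pan_top, pin_high, pin_low, shield, stand, weight_200g, weight_500g
```

Run:
```python
from station import *
import cv2
for c in ("scene","top"):
    r=read_camera(c); cv2.imwrite(f"pics/{c}1.png",r["pixels"][:,:,::-1])
    for q in ("weight_500g","weight_200g","shield","stand","door","blower","meter","latch_wing","door_grip","knuckle_low","knuckle_high","pin_low","pin_high","pan_top"):
            for d in spot_point(q,c)[:4]: print(c,q,d["centre"],round(d["p"],2)) if d["p"]>.1 else 0
```

```text
scene weight_500g [0.4759, -0.3184, 0.0023] 0.87
scene weight_500g [0.533, -0.3887, 0.0004] 0.68
scene weight_500g [0.598, -0.4203, -0.0006] 0.68
scene weight_500g [0.4503, -0.4054, 0.0008] 0.62
scene weight_200g [0.4028, -0.288, -0.0033] 0.6
scene weight_200g [0.5584, -0.1951, 0.0206] 0.45
scene shield [0.6549, 0.0702, -0.0051] 0.94
scene shield [0.5714, 0.139, 0.0982] 0.47
scene stand [0.4816, -0.1662, 0.0003] 0.77
scene door [0.6548, 0.0692, -0.0018] 0.65
scene door [0.5565, -0.1975, 0.0192] 0.6
scene blower [0.6001, 0.0035, 0.1349] 0.6
scene meter [0.5981, 0.0041, 0.1394] 0.5
scene meter [0.566, 0.1453, 0.0292] 0.27
scene latch_wing [0.6042, 0.0035, 0.135] 0.71
scene door_grip [0.4858, -0.1652, 0.1131] 0.87
scene knuckle_low [0.5614, -0.1953, 0.0216] 0.59
scene knuckle_high [0.5604, -0.1995, 0.0842] 0.86
scene pin_low [0.5706, 0.1422, 0.0257] 0.63
scene pin_high [0.5726, 0.1405, 0.0968] 0.88
scene pan_top [0.6566, 0.0717, 0.0473] 0.92
top weight_500g [0.4762, -0.3195, 0.0034] 0.7
top weight_500g [0.5994, -0.4181, -0.0007] 0.7
top weight_500g [0.4532, -0.4027, 0.0016] 0.61
top weight_500g [0.5348, -0.3918, 0.0006] 0.43
top weight_200g [0.4068, -0.2946, -0.0009] 0.5
top shield [0.659, 0.074, -0.0024] 0.9
top shield [0.4063, -0.2932, -0.0012] 0.18
top door [0.5554, -0.1931, 0.0159] 0.48
top blower [0.5112, 0.3363, 0.0004] 0.48
top meter [0.7217, 0.3366, 0.0012] 0.9
top latch_wing [0.5965, -0.004, 0.1296] 0.66
top latch_wing [0.6549, 0.0691, 0.0473] 0.38
top door_grip [0.4879, -0.1665, 0.1151] 0.73
top door_grip [0.4564, -0.3977, 0.0012] 0.19
top knuckle_low [0.559, -0.1927, 0.0211] 0.5
top knuckle_high [0.4547, -0.3975, 0.0009] 0.6
top knuckle_high [0.564, -0.1933, 0.0834] 0.55
top knuckle_high [0.5553, -0.1922, 0.017] 0.3
top pin_low [0.5704, 0.1376, 0.0275] 0.95
top pin_high [0.5694, 0.1453, 0.0998] 0.94
top pan_top [0.6579, 0.069, 0.043] 0.78
```

View pics/scene0.png

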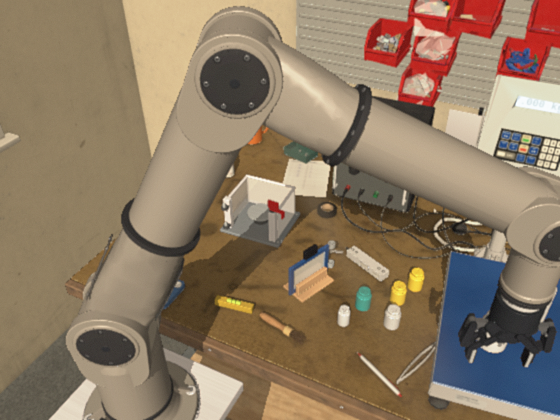

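```bash
ls pics
```

```text
scene0.png
scene1.png
top1.png
```

Run:
```python
import cv2,numpy as np
a=cv2.imread("pics/scene1.png")[230:350,270:440]; a=cv2.resize(a,None,fx=4,fy=4,interpolation=cv2.INTER_CUBIC)
cv2.imwrite("pics/crop1.png",a)
```

```text
(no output)
```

View pics/crop1.png

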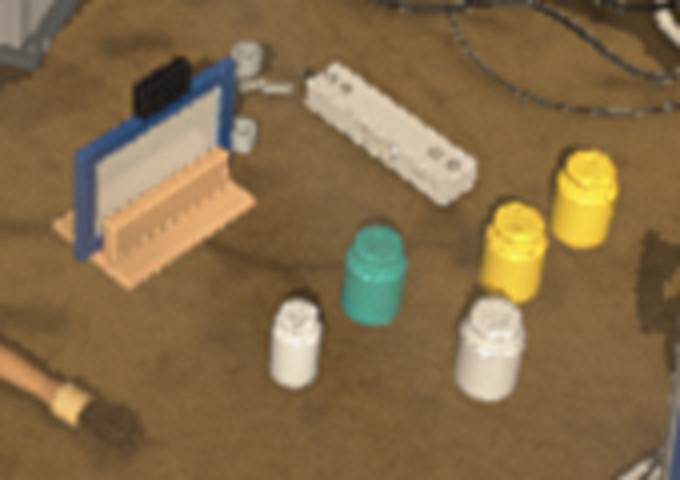

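View pics/top1.png

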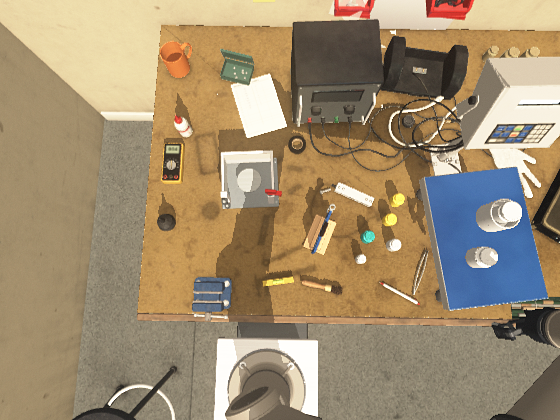

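```bash
cat > h.py <<'E'
from station import *
import numpy as np, cv2
from scipy.spatial.transform import Rotation as Ro
def pose():
    o=get_obs(); w,x,y,z=o["tool_rot"]; R=Ro.from_quat([x,y,z,w]).as_matrix()
    return o,np.array(o["eef_pos"]),R
def yaw(R): return np.degrees(np.arctan2(R[1,1],R[0,1]))
def plan(g,ty=None):
    "g: desired grasp point world; ty: tool-y yaw deg (mod 180)"
    o,p,R=pose()
    print("t %.2f tcp %s grasp %s ty %.2f F %s w %.3f q7 %.2f tilt %.4f %.4f"%(o["t"],p.round(4),(p+.054*R[:,2]).round(4),yaw(R),np.round(o["contact_force"],1),o["gripper_width"],o["q"][6],R[0,2],R[1,2]))
    d=R.T@(np.array(g)-(p+.054*R[:,2]))
    tw=0
    if ty is not None:
        a=(ty-yaw(R)+90)%180-90; tw=-np.radians(a)
    print("shift cm",(d*100).round(2),"twist",round(tw,3),"dist mm",round(np.linalg.norm(d)*1000))
def pix(P,cam):
    c=cam["R"]@np.array(P)+cam["t"]; return np.array([cam["fx"]*c[0]/c[2]+cam["cx"],cam["fy"]*c[1]/c[2]+cam["cy"]])
E
python3 - <<'E'
from h import *
plan([.4525,-.4035,.20],-45)
E
```

```text
t 1.90 tcp [ 0.244  -0.6294  0.3039] grasp [ 0.244  -0.6294  0.2499] ty -68.81 F [ 0.4  0.5 -0.4] w 1.002 q7 -0.08 tilt 0.0000 0.0001
shift cm [ 27.61 -13.52   4.99] twist -0.416 dist mm 311
```

Call:
{"name": "move_arm", "arguments": {"gripper": [1,1,1,1,1], "xyz": [[3.4,-1.7,0],[6.8,-3.4,0],[10.2,-5.1,0],[13.6,-6.8,0],[17,-8.5,1]], "twist": [-0.1,-0.2,-0.3,-0.4,-0.416]}}

```text
t: 2.32
eef_pos: [0.3733, -0.4881, 0.2959]
tool_rot: [0.002, 0.923, 0.385, 0.001]
contact_force: [1.2, -1.9, 0.4]
gripper_width: 0.993
```

Run:
```python
from h import *
plan([.4525,-.4035,.16],-45)
```

```text
t 2.32 tcp [ 0.3733 -0.4881  0.2959] grasp [ 0.3734 -0.4883  0.2419] ty -44.71 F [ 1.2 -1.9  0.4] w 0.993 q7 -0.01 tilt 0.0027 -0.0030
shift cm [11.59 -0.38  8.19] twist 0.005 dist mm 142
```

Call:
{"name": "move_arm", "arguments": {"gripper": [1,1,1,1,1], "xyz": [[3.8,-0.1,1],[7.6,-0.25,2],[11,-0.4,3],[11.6,-0.4,5],[11.6,-0.4,5]], "twist": [0,0,0,0,0]}}

```text
t: 2.73
eef_pos: [0.4524, -0.3995, 0.2408]
tool_rot: [-0.003, 0.923, 0.386, -0.0]
contact_force: [-1.3, -0.3, -0.5]
gripper_width: 0.999
```

Run:
```python
from h import *
plan([.4525,-.4035,.032],-45)
r=read_camera("wrist"); im=r["pixels"][:,:,::-1].copy()
for d in spot_point("weight_500g","wrist"): print(d)
for d in spot_in("weight_500g","wrist"): print(d)
for z,c in((0,(0,0,255)),(.056,(0,255,0))):
    cv2.circle(im,tuple(pix([.4525,-.4035,z],r).astype(int).tolist()),3,c,-1)
cv2.imwrite("pics/w1.png",im)
```

```text
t 2.73 tcp [ 0.4524 -0.3995  0.2408] grasp [ 0.4523 -0.3993  0.1868] ty -44.61 F [-1.3 -0.3 -0.5] w 0.999 q7 -0.23 tilt -0.0028 0.0043
shift cm [-0.3   0.39 15.48] twist 0.007 dist mm 155
{'centre': [0.4709, -0.3198, -0.0031], 'p': 0.97}
{'centre': [0.5359, -0.3903, -0.0006], 'p': 0.95}
{'centre': [0.4505, -0.4076, -0.0069], 'p': 0.72}
{'centre': [0.6048, -0.4169, -0.002], 'p': 0.71}
{'centre': [0.5934, -0.4165, 0.0485], 'p': 0.74}
{'centre': [0.4537, -0.4015, 0.0499], 'p': 0.71}
{'centre': [0.5307, -0.3883, 0.0545], 'p': 0.66}
{'centre': [0.476, -0.3223, 0.0532], 'p': 0.61}
```

View pics/w1.png

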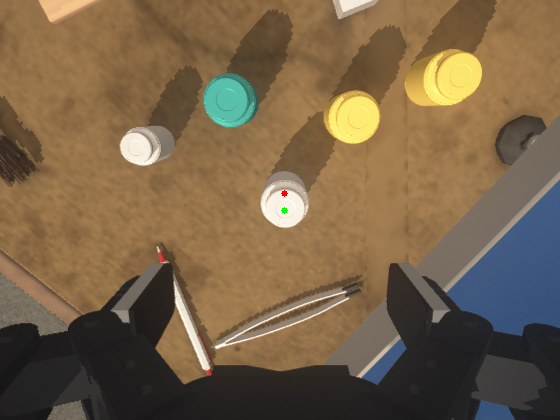

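Call:
{"name": "move_arm", "arguments": {"gripper": [1,1,1,1,1], "xyz": [[-0.2,0.2,4],[-0.3,0.4,8],[-0.3,0.4,12],[-0.3,0.4,15.5],[-0.3,0.4,15.5]], "twist": [0,0,0,0,0]}}

```text
t: 3.3
eef_pos: [0.4472, -0.4084, 0.0833]
tool_rot: [-0.004, 0.924, 0.382, -0.003]
contact_force: [-0.2, 1.0, 0.2]
gripper_width: 1.0
```

Run:
```python
from h import *
plan([.4525,-.4035,.032],-45)
r=read_camera("wrist"); im=r["pixels"][:,:,::-1].copy()
cv2.imwrite("pics/w2.png",im)
```

```text
t 3.30 tcp [ 0.4472 -0.4084  0.0833] grasp [ 0.4468 -0.4081  0.0293] ty -45.15 F [-0.2  1.   0.2] w 1.000 q7 -0.26 tilt -0.0086 0.0053
shift cm [ 0.73  0.07 -0.27] twist -0.003 dist mm 8
```

View pics/w2.png

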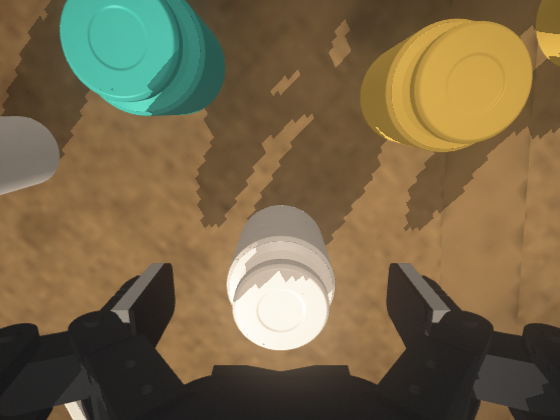

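Call:
{"name": "move_arm", "arguments": {"gripper": [1,1], "xyz": [[0.6,0.1,-0.3],[0.6,0.1,-0.3]], "twist": [0,0]}}

```text
t: 3.52
eef_pos: [0.4591, -0.4064, 0.0957]
tool_rot: [0.003, 0.924, 0.383, 0.002]
contact_force: [1.5, 0.3, 0.8]
gripper_width: 0.998
```

Run:
```python
from h import *
plan([.4525,-.4035,.032],-45)
```

```text
t 3.52 tcp [ 0.4591 -0.4064  0.0957] grasp [ 0.4594 -0.4066  0.0417] ty -45.00 F [1.5 0.3 0.8] w 0.998 q7 -0.27 tilt 0.0053 -0.0033
shift cm [-0.27 -0.72  0.96] twist 0.0 dist mm 12
```

Run:
```python
from h import *
for i in range(6):
    o=get_obs(); print(o["t"],np.round(o["eef_pos"],4),np.round(o["joint_vel"],3)); read_camera("top")
```

```text
3.5167 [ 0.4591 -0.4064  0.0957] [-0.003 -0.01  -0.004  0.003  0.003 -0.016  0.011]
3.5667 [ 0.459  -0.4064  0.0956] [ 0.003  0.002  0.008  0.015  0.004 -0.005  0.004]
3.6167 [ 0.4585 -0.4063  0.0952] [ 0.001  0.009  0.006  0.015  0.003 -0.007 -0.001]
3.6667 [ 0.458  -0.4062  0.0947] [ 0.001  0.013  0.006  0.014  0.002 -0.003  0.   ]
3.7167 [ 0.4575 -0.406   0.0941] [-0.001  0.011  0.004  0.01  -0.    -0.002 -0.   ]
3.7667 [ 0.4572 -0.4058  0.0936] [-0.     0.012  0.001  0.007  0.001 -0.002 -0.002]
```

Call:
{"name": "move_arm", "arguments": {"gripper": [1,1,1,1,1], "xyz": [[0,0,0],[0,0,0],[0,0,0],[0,0,0],[0,0,0]], "twist": [0,0,0,0,0]}}

```text
t: 4.23
eef_pos: [0.4565, -0.4052, 0.0918]
tool_rot: [-0.0, 0.924, 0.383, -0.0]
contact_force: [-0.5, 0.4, 0.3]
gripper_width: 1.0
```

Run:
```python
from h import *
plan([.4525,-.4035,.032],-45)
for i in range(6):
    o=get_obs(); print(o["t"],np.round(o["eef_pos"],4),np.round(o["joint_vel"],3)); read_camera("top")
```

```text
t 4.23 tcp [ 0.4565 -0.4052  0.0918] grasp [ 0.4565 -0.4052  0.0378] ty -44.98 F [-0.5  0.4  0.3] w 1.000 q7 -0.27 tilt -0.0002 0.0002
shift cm [-0.17 -0.4   0.58] twist 0.0 dist mm 7
4.2333 [ 0.4565 -0.4052  0.0918] [-0.001  0.003  0.001 -0.001 -0.    -0.     0.002]
4.2833 [ 0.4565 -0.4052  0.0918] [-0.001 -0.     0.001  0.001  0.002 -0.     0.001]
4.3333 [ 0.4565 -0.4052  0.0918] [ 0.    -0.001 -0.001 -0.001 -0.    -0.002 -0.002]
4.3833 [ 0.4566 -0.4052  0.0918] [ 0.002 -0.001 -0.003 -0.     0.001 -0.     0.001]
4.4333 [ 0.4566 -0.4052  0.0918] [-0.002 -0.002  0.001 -0.001  0.    -0.001  0.   ]
4.4833 [ 0.4566 -0.4052  0.0918] [ 0.     0.    -0.    -0.001 -0.     0.     0.   ]
```

Call:
{"name": "move_arm", "arguments": {"gripper": [1,1,1,1,1], "xyz": [[-0.15,-0.4,0.5],[-0.15,-0.4,0.5],[-0.15,-0.4,0.5],[-0.15,-0.4,0.5],[-0.15,-0.4,0.5]], "twist": [0,0,0,0,0]}}

```text
t: 4.95
eef_pos: [0.4528, -0.4035, 0.087]
tool_rot: [0.0, 0.924, 0.383, 0.0]
contact_force: [-0.7, -0.2, 0.0]
gripper_width: 1.002
```

Call:
{"name": "move_arm", "arguments": {"gripper": [0,0,0,0,0], "xyz": [[0,0,0],[0,0,0],[0,0,0],[0,0,0],[0,0,0]], "twist": [0,0,0,0,0], "squeeze": 50}}

```text
t: 5.37
eef_pos: [0.4525, -0.4033, 0.0873]
tool_rot: [-0.0, 0.924, 0.383, -0.0]
contact_force: [-1.7, 1.9, 5.3]
gripper_width: 0.41
```

Run:
```python
from h import *
plan([.4525,-.4035,.16],-45)
r=read_camera("wrist"); im=r["pixels"][:,:,::-1].copy()
cv2.imwrite("pics/w3.png",im)
```

```text
t 5.37 tcp [ 0.4525 -0.4033  0.0873] grasp [ 0.4525 -0.4033  0.0333] ty -44.98 F [-1.7  1.9  5.3] w 0.410 q7 -0.27 tilt -0.0007 0.0004
shift cm [-2.000e-02  1.000e-02 -1.267e+01] twist 0.0 dist mm 127
```

View pics/w3.png

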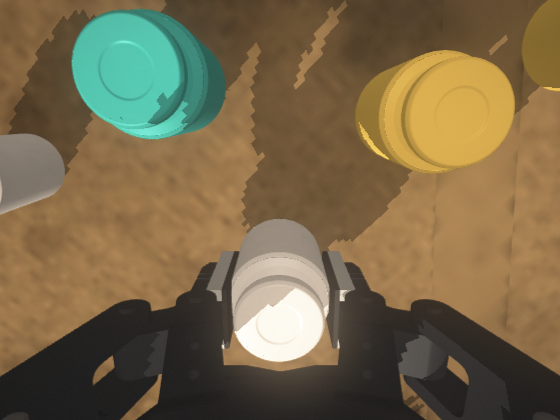

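Call:
{"name": "move_arm", "arguments": {"gripper": [0,0,0,0,0], "xyz": [[0,0,-1.5],[0,0,-5],[0,0,-9],[0,0,-13],[1,-0.4,-16.7]], "twist": [0,0,0,0,0]}}

```text
t: 5.83
eef_pos: [0.4549, -0.3953, 0.2551]
tool_rot: [-0.0, 0.924, 0.381, -0.001]
contact_force: [-0.2, -1.1, -4.7]
gripper_width: 0.414
```

Call:
{"name": "move_arm", "arguments": {"gripper": [0,0,0,0,0], "xyz": [[3,-1.2,0],[6.5,-2.6,0],[10,-4,0],[13.5,-5.3,0],[17,-6.7,0]], "twist": [0,0,0,0,0]}}

```text
t: 6.25
eef_pos: [0.5293, -0.2242, 0.2531]
tool_rot: [-0.001, 0.924, 0.383, -0.001]
contact_force: [1.7, -0.0, -5.6]
gripper_width: 0.414
```

Call:
{"name": "move_arm", "arguments": {"gripper": [0,0,0,0,0], "xyz": [[3.5,-1.4,0],[7,-2.8,0],[10.5,-4.2,0],[14,-5.6,0],[17,-6.7,0]], "twist": [0,0,0,0,0]}}

```text
t: 6.67
eef_pos: [0.6022, -0.0551, 0.253]
tool_rot: [-0.001, 0.923, 0.384, -0.001]
contact_force: [1.1, 0.8, -4.6]
gripper_width: 0.412
```

Run:
```python
from h import *
plan([.657,.0705,.18],-45)
```

```text
t 6.67 tcp [ 0.6022 -0.0551  0.253 ] grasp [ 0.6021 -0.0551  0.199 ] ty -44.87 F [ 1.1  0.8 -4.6] w 0.412 q7 -0.91 tilt -0.0019 0.0010
shift cm [12.77 -4.97  1.9 ] twist 0.002 dist mm 138
```

Call:
{"name": "move_arm", "arguments": {"gripper": [0,0,0,0,0], "xyz": [[3.5,-1.4,0],[7,-2.8,0],[10.5,-4.1,0],[12.6,-5,0],[12.6,-5,0]], "twist": [0,0,0,0,0]}}

```text
t: 7.08
eef_pos: [0.6563, 0.0746, 0.2529]
tool_rot: [-0.003, 0.922, 0.387, 0.001]
contact_force: [0.5, 1.1, -5.0]
gripper_width: 0.41
```

Run:
```python
from h import *
for c in ("top","scene"):
    r=read_camera(c)
    for q in ("pan_top","pin_high","pin_low","latch_wing","shield"):
        for d in spot_point(q,c)[:2]: print(c,q,d["centre"],round(d["p"],2))
r=read_camera("wrist"); im=r["pixels"][:,:,::-1].copy()
for q in ("pan_top","pin_high","pin_low","latch_wing","shield"):
        for d in spot_point(q,"wrist")[:2]: print(q,d["centre"],round(d["p"],2))
cv2.circle(im,tuple(pix([.657,.0705,.045],r).astype(int).tolist()),3,(0,0,255),-1)
cv2.imwrite("pics/w4.png",im)
plan([.657,.0705,.18],-45)
```

```text
top pin_high [0.5636, -0.1917, 0.0867] 0.66
top pin_high [0.4898, -0.1609, -0.0014] 0.16
top pin_low [0.5704, 0.1396, 0.0272] 0.8
scene pan_top [0.657, 0.0735, 0.0473] 0.9
scene pin_high [0.5719, 0.1375, 0.1011] 0.83
scene pin_high [0.6568, 0.061, 0.1677] 0.15
scene pin_low [0.5688, 0.1445, 0.0296] 0.77
scene pin_low [0.488, -0.1643, 0.1142] 0.35
scene latch_wing [0.6002, 0.0029, 0.1357] 0.71
scene shield [0.6541, 0.0697, -0.001] 0.56
pan_top [0.659, 0.0692, 0.0435] 0.55
pin_high [0.5745, 0.1408, 0.097] 0.61
pin_high [0.6564, 0.0724, 0.0033] 0.5
pin_low [0.5738, 0.1453, 0.0281] 0.76
latch_wing [0.5966, -0.0021, 0.1377] 0.97
shield [0.6533, 0.0724, 0.0005] 0.83
shield [0.6532, 0.0659, 0.1649] 0.62
t 7.98 tcp [0.6561 0.0662 0.2539] grasp [0.6562 0.0662 0.1999] ty -44.98 F [ 0.3  1.  -4.3] w 0.415 q7 -1.11 tilt 0.0000 0.0000
shift cm [ 0.37 -0.25  1.99] twist 0.0 dist mm 20
```

View pics/w4.png

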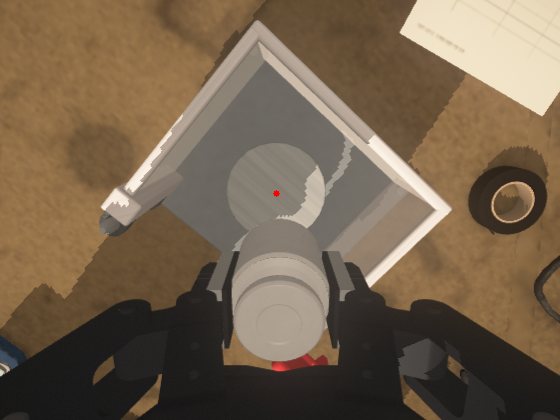

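Call:
{"name": "move_arm", "arguments": {"gripper": [0,0,0,0,0], "xyz": [[0.35,-0.25,3],[0.35,-0.25,6],[0.35,-0.25,9],[0.35,-0.25,11],[0.35,-0.25,11]], "twist": [0,0,0,0,0]}}

```text
t: 8.4
eef_pos: [0.6539, 0.0698, 0.1388]
tool_rot: [-0.001, 0.924, 0.383, -0.004]
contact_force: [-0.6, -0.4, -5.6]
gripper_width: 0.41
```

Call:
{"name": "move_arm", "arguments": {"gripper": [0,0,0,0,0], "xyz": [[0,0,0],[0,0,0],[0,0,0.5],[0,0,0.5],[0,0,0.5]], "twist": [0,0,0,0,0]}}

```text
t: 8.82
eef_pos: [0.6572, 0.0704, 0.1399]
tool_rot: [0.0, 0.924, 0.383, 0.001]
contact_force: [-0.5, -0.6, -5.1]
gripper_width: 0.414
```

Run:
```python
from h import *
plan([.657,.0705,.079],-45)
r=read_camera("wrist"); im=r["pixels"][:,:,::-1].copy()
cv2.imwrite("pics/w5.png",im)
plan([.657,.0705,.079],-45)
```

```text
t 8.82 tcp [0.6572 0.0704 0.1399] grasp [0.6573 0.0704 0.0859] ty -44.99 F [-0.5 -0.6 -5.1] w 0.414 q7 -1.16 tilt 0.0013 0.0001
shift cm [-0.02 -0.03  0.68] twist 0.0 dist mm 7
t 8.87 tcp [0.6572 0.0704 0.1398] grasp [0.6573 0.0704 0.0858] ty -44.98 F [-0.5 -0.3 -3.8] w 0.411 q7 -1.16 tilt 0.0012 0.0001
shift cm [-0.01 -0.03  0.68] twist 0.0 dist mm 7
```

View pics/w5.png

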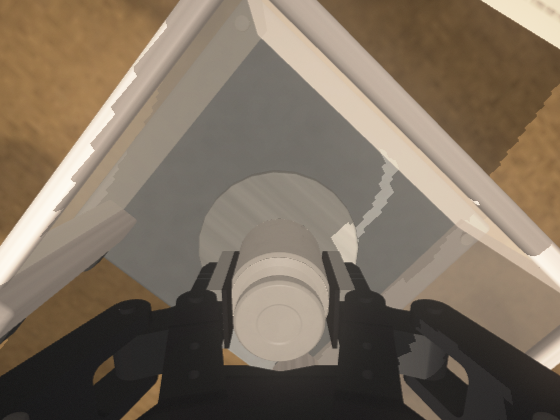

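Call:
{"name": "move_arm", "arguments": {"gripper": [0,0,0,0,0], "xyz": [[0,0,0.4],[0,0,0.6],[0,0,0.6],[0,0,0.6],[0,0,0.6]], "twist": [0,0,0,0,0]}}

```text
t: 9.28
eef_pos: [0.6568, 0.0703, 0.1328]
tool_rot: [-0.0, 0.924, 0.383, -0.0]
contact_force: [-0.7, 0.0, -4.8]
gripper_width: 0.406
```

Run:
```python
from h import *
plan([.657,.0705,.079],-45)
read_camera("top");read_camera("top")
plan([.657,.0705,.079],-45)
```

```text
t 9.28 tcp [0.6568 0.0703 0.1328] grasp [0.6568 0.0703 0.0788] ty -44.98 F [-0.7  0.  -4.8] w 0.406 q7 -1.16 tilt -0.0003 -0.0001
shift cm [ 0.03  0.01 -0.02] twist 0.0 dist mm 0
t 9.38 tcp [0.6568 0.0704 0.1328] grasp [0.6568 0.0704 0.0788] ty -44.98 F [-0.6 -0.1 -5. ] w 0.407 q7 -1.16 tilt -0.0001 -0.0000
shift cm [ 0.02  0.01 -0.02] twist 0.0 dist mm 0
```

Still carrying weight; inch down.

Call:
{"name": "move_arm", "arguments": {"gripper": [0,0,0], "xyz": [[0,0,0.1],[0,0,0.1],[0,0,0.1]], "twist": [0,0,0]}}

```text
t: 9.63
eef_pos: [0.657, 0.0704, 0.1325]
tool_rot: [0.0, 0.924, 0.383, 0.0]
contact_force: [-1.8, 0.1, 2.0]
gripper_width: 0.411
```

Call:
{"name": "move_arm", "arguments": {"gripper": [0,0,0], "xyz": [[0,0,0.1],[0,0,0.1],[0,0,0.1]], "twist": [0,0,0]}}

```text
t: 9.88
eef_pos: [0.6571, 0.0704, 0.1324]
tool_rot: [0.0, 0.924, 0.383, 0.0]
contact_force: [-4.4, -0.9, 7.7]
gripper_width: 0.409
```

Contact. Release slowly, then rise.

Call:
{"name": "move_arm", "arguments": {"gripper": [0.5,0.6,0.7,0.8,0.8], "xyz": [[0,0,-0.15],[0,0,-0.15],[0,0,-0.15],[0,0,-0.15],[0,0,-0.15]], "twist": [0,0,0,0,0]}}

```text
t: 10.3
eef_pos: [0.657, 0.0704, 0.1323]
tool_rot: [0.0, 0.924, 0.383, 0.0]
contact_force: [0.1, 0.0, -0.6]
gripper_width: 0.801
```

Call:
{"name": "move_arm", "arguments": {"gripper": [0.8,0.8,0.8,0.8,0.8], "xyz": [[0,0,-1],[0,0,-4],[0,0,-8],[0,0,-12],[0,0,-16]], "twist": [0,0,0,0,0]}}

```text
t: 10.72
eef_pos: [0.6565, 0.0704, 0.2948]
tool_rot: [-0.0, 0.924, 0.383, -0.0]
contact_force: [1.8, -0.2, 0.7]
gripper_width: 0.801
```

Run:
```python
from h import *
r=read_camera("wrist"); im=r["pixels"][:,:,::-1].copy()
K={}
for q in ("pan_top","pin_high","pin_low","latch_wing","shield","weight_500g"):
        for d in spot_point(q,"wrist")[:2]: print(q,d["centre"],round(d["p"],2))
cv2.imwrite("pics/w6.png",im)
plan([.487,-.166,.22],-111.5)
```

```text
pin_high [0.5736, 0.1416, 0.095] 0.88
pin_low [0.5715, 0.1421, 0.0309] 0.59
latch_wing [0.5984, -0.005, 0.1342] 0.94
latch_wing [0.6563, 0.0671, 0.0384] 0.74
shield [0.6534, 0.0713, 0.0023] 0.7
weight_500g [0.6571, 0.0704, 0.04] 0.79
t 11.07 tcp [0.6561 0.0702 0.2911] grasp [0.656  0.0701 0.2371] ty -44.98 F [-0.6 -0.2  0.2] w 0.798 q7 -1.11 tilt -0.0025 -0.0005
shift cm [-28.64   4.74   1.76] twist 1.161 dist mm 291
```

View pics/w6.png

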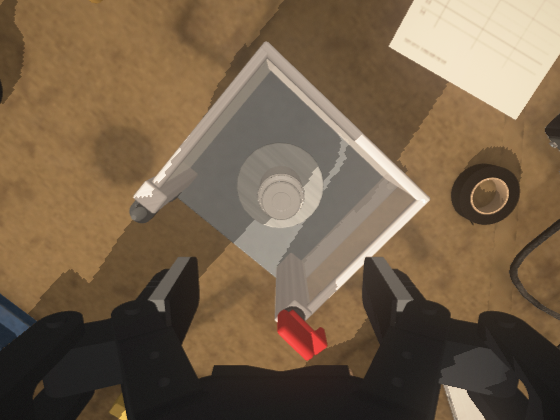

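Run:
```python
from h import *
r=read_camera("wrist"); im=r["pixels"][:,:,::-1].copy()
C=-r["R"].T@r["t"]
def ray(u,v,z):
    d=r["R"].T@np.array([(u-r["cx"])/r["fx"],(v-r["cy"])/r["fy"],1]); return C+d*(z-C[2])/d[2]
for z in (.108,.118):
    a=ray(267,43,z);b=ray(430,200,z); print(z,a.round(4),b.round(4),np.degrees(np.arctan2(*(-(b-a)[:2]*[1,-1]))),np.linalg.norm(a-b))
print(C)
cv2.imwrite("pics/c2.png",cv2.resize(im[150:260,90:230],None,fx=5,fy=5,interpolation=cv2.INTER_CUBIC))
```

```text
0.108 [0.7283 0.1542 0.108 ] [ 0.7372 -0.0039  0.108 ] -176.76924302095935 0.15838895090873395
0.118 [0.7273 0.1527 0.118 ] [0.7359 0.0009 0.118 ] -176.76924302095935 0.15212243838821163
[0.7043838  0.11754302 0.36075454]
```

View pics/c2.png

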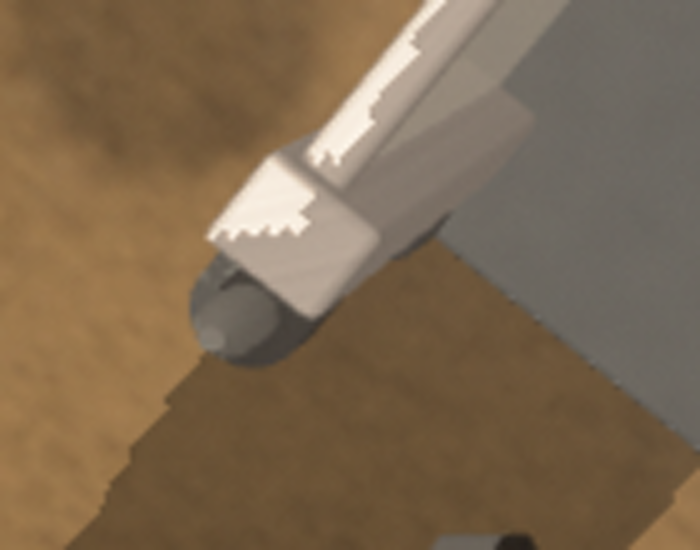

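Run:
```python
from h import *
r=read_camera("wrist"); im=r["pixels"][:,:,::-1].copy()
C=-r["R"].T@r["t"]
def ray(u,v,z):
    d=r["R"].T@np.array([(u-r["cx"])/r["fx"],(v-r["cy"])/r["fy"],1]); return C+d*(z-C[2])/d[2]
print(ray(132.4,217,.110))
P=np.array([.5725,.1412])
B=cv2.resize(im[150:260,90:230],None,fx=5,fy=5,interpolation=cv2.INTER_CUBIC)
for z,rad,c in((.096,.009,(0,255,0)),(.110,.002,(0,0,255)),(.096,.0048,(255,0,0))):
    pts=[(pix([P[0]+rad*np.cos(t),P[1]+rad*np.sin(t),z],r)+.5-[90,150])*5-.5 for t in np.linspace(0,6.28,40)]
    cv2.polylines(B,[np.int32(pts)],True,c,1)
cv2.imwrite("pics/c3.png",B)
```

```text
[0.57414921 0.14147125 0.11      ]
```

View pics/c3.png

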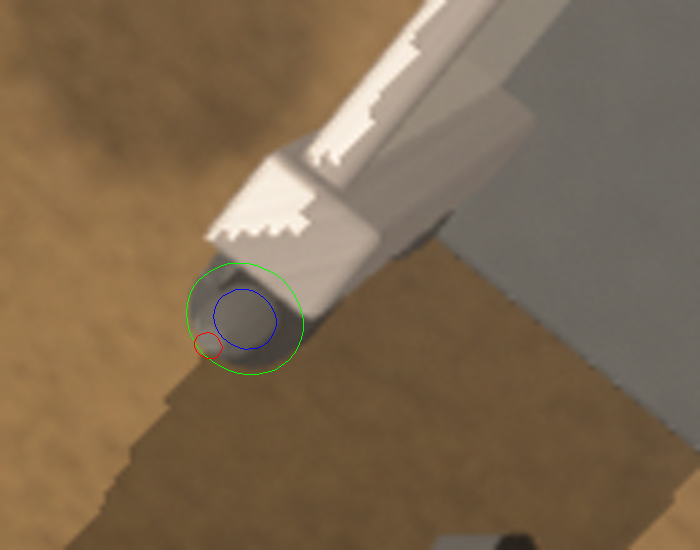

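Call:
{"name": "move_arm", "arguments": {"gripper": [0.8,0.8,0.8,0.8,0.8], "xyz": [[-3.5,0.6,0],[-7,1.2,0],[-10.5,1.8,0],[-14,2.4,0],[-17.5,3,0]], "twist": [0.11,0.22,0.33,0.44,0.55]}}

```text
t: 11.58
eef_pos: [0.5529, -0.0758, 0.2914]
tool_rot: [-0.0, 0.993, 0.115, -0.001]
contact_force: [-0.1, -0.3, -0.2]
gripper_width: 0.796
```

Run:
```python
from h import *
plan([.487,-.166,.22],-111.5)
```

```text
t 11.58 tcp [ 0.5529 -0.0758  0.2914] grasp [ 0.5528 -0.0758  0.2374] ty -76.80 F [-0.1 -0.3 -0.2] w 0.796 q7 -1.37 tilt -0.0018 0.0002
shift cm [-8.46  7.28  1.75] twist 0.606 dist mm 113
```

Call:
{"name": "move_arm", "arguments": {"gripper": [0.8,0.8,0.8,0.8,0.8], "xyz": [[-2.5,2.2,0],[-5,4.4,0],[-7,6,0],[-8.5,7.3,0],[-8.5,7.3,0]], "twist": [0.12,0.24,0.36,0.48,0.6]}}

```text
t: 12.0
eef_pos: [0.4855, -0.1698, 0.2915]
tool_rot: [0.001, 0.982, -0.187, -0.001]
contact_force: [-0.4, -0.2, -0.4]
gripper_width: 0.8
```

Call:
{"name": "move_arm", "arguments": {"gripper": [0.8,0.8,0.8,0.8,0.8], "xyz": [[0,0,0],[0,0,0],[0,0,0],[0,0,0],[0,0,0]], "twist": [0,0,0,0,0]}}

```text
t: 12.42
eef_pos: [0.4892, -0.1648, 0.2922]
tool_rot: [-0.0, 0.984, -0.18, -0.0]
contact_force: [0.4, -0.9, 0.2]
gripper_width: 0.8
```

Run:
```python
from h import *
r=read_camera("wrist"); im=r["pixels"][:,:,::-1].copy()
cv2.imwrite("pics/w7.png",im)
plan([.487,-.166,.114],-111.5)
for q in ("door_grip","knuckle_low","knuckle_high","stand","door"):
        for d in spot_point(q,"wrist")[:2]: print(q,d["centre"],round(d["p"],2))
```

```text
t 12.47 tcp [ 0.4891 -0.1649  0.2922] grasp [ 0.489  -0.1649  0.2382] ty -110.74 F [ 0.4 -0.2 -0.2] w 0.801 q7 -1.73 tilt -0.0002 0.0002
shift cm [-0.15  0.18 12.42] twist 0.013 dist mm 124
door_grip [0.4874, -0.1693, 0.1137] 0.84
door_grip [0.4841, -0.1671, 0.0023] 0.63
knuckle_high [0.5646, -0.1973, 0.0851] 0.7
knuckle_high [0.4055, -0.2964, 0.0056] 0.22
stand [0.4841, -0.17, -0.0008] 0.6
door [0.5579, -0.1962, 0.0171] 0.62
```

View pics/w7.png

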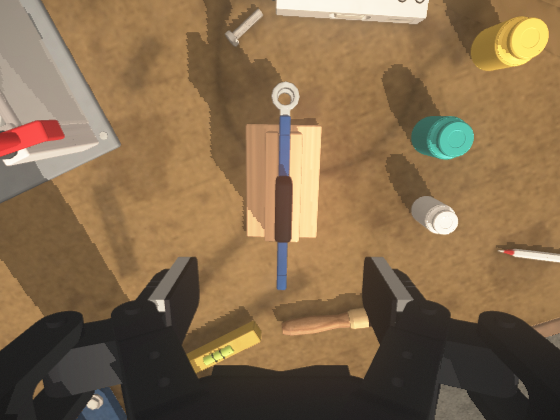

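Run:
```python
from h import *
r=read_camera("wrist"); im=r["pixels"][:,:,::-1].copy()
C=-r["R"].T@r["t"]
def ray(u,v,z):
    d=r["R"].T@np.array([(u-r["cx"])/r["fx"],(v-r["cy"])/r["fy"],1]); return C+d*(z-C[2])/d[2]
k=ray(285,95.5,.100); e=ray(282,289,.102); print(k,e,np.linalg.norm(k-e),np.degrees(np.arctan2(*(k-e)[[1,0]])))
m=cut_out("knuckle_high","wrist")
a=np.load if 0 else None
cv2.imwrite("pics/c4.png",cv2.resize(im[75:300,240:330],None,fx=2.6,fy=2.6,interpolation=cv2.INTER_CUBIC))
cv2.imwrite("pics/c5.png",cv2.resize(im[70:190,230:340],None,fx=5,fy=5,interpolation=cv2.INTER_CUBIC))
def pr(yaw,o):
    c,s=np.cos(yaw),np.sin(yaw); M=np.array([[c,-s,0],[s,c,0],[0,0,1]])
    return lambda x,y,z:M@np.array([x,y,z])+o
```

```text
[ 0.56123738 -0.19559797  0.1       ] [ 0.42260482 -0.14074063  0.102     ] 0.14910504624633122 -21.58886122617684
```

View pics/c4.png

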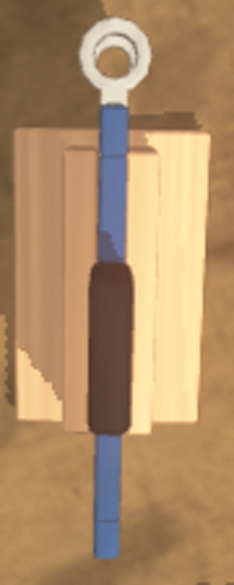

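Run:
```python
from h import *
plan([.4887,-.1669,.115],-111.6)
```

```text
t 12.82 tcp [ 0.4888 -0.1654  0.2924] grasp [ 0.4888 -0.1654  0.2384] ty -110.85 F [-0.  -0.   0.8] w 0.805 q7 -1.74 tilt 0.0000 -0.0000
shift cm [ 0.04  0.14 12.34] twist 0.013 dist mm 123
```

Call:
{"name": "move_arm", "arguments": {"gripper": [0.8,0.8,0.8,0.8,0.8], "xyz": [[0.05,0.15,3.5],[0.05,0.15,7],[0.05,0.15,10.5],[0.05,0.15,11.8],[0.05,0.15,11.8]], "twist": [0.013,0.013,0.013,0.013,0.013]}}

```text
t: 13.23
eef_pos: [0.4866, -0.1665, 0.1711]
tool_rot: [-0.0, 0.982, -0.187, -0.003]
contact_force: [0.9, 0.1, 0.2]
gripper_width: 0.793
```

Call:
{"name": "move_arm", "arguments": {"gripper": [0.8,0.8,0.8,0.8,0.8], "xyz": [[0,0,0],[0,0,0],[0,0,0.5],[0,0,0.5],[0,0,0.5]], "twist": [0,0,0,0,0]}}

```text
t: 13.65
eef_pos: [0.489, -0.1671, 0.1701]
tool_rot: [0.0, 0.982, -0.187, 0.001]
contact_force: [0.4, -0.0, 1.1]
gripper_width: 0.801
```

Run:
```python
from h import *
r=read_camera("wrist"); im=r["pixels"][:,:,::-1].copy()
cv2.imwrite("pics/w8.png",im)
read_camera("wrist")
plan([.4887,-.1669,.115],-111.6)
```

```text
t 13.75 tcp [ 0.489  -0.1671  0.1699] grasp [ 0.489  -0.1671  0.1159] ty -111.61 F [-0.2 -0.1  0.1] w 0.798 q7 -1.75 tilt 0.0009 -0.0002
shift cm [-0.04 -0.01  0.09] twist -0.0 dist mm 1
```

View pics/w8.png

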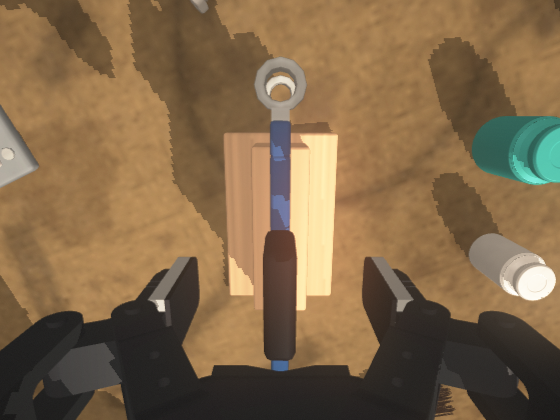

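Call:
{"name": "move_arm", "arguments": {"gripper": [0,0,0,0,0], "xyz": [[0,0,0],[0,0,0],[0,0,0],[0,0,0],[0,0,0]], "twist": [0,0,0,0,0], "squeeze": 90}}

```text
t: 14.17
eef_pos: [0.489, -0.167, 0.1697]
tool_rot: [-0.0, 0.982, -0.188, 0.0]
contact_force: [0.9, 0.2, -1.0]
gripper_width: 0.129
```

Call:
{"name": "move_arm", "arguments": {"gripper": [0,0,0,0,0], "xyz": [[0,0,0],[0,0,0],[0,0,0],[0,0,0],[0,0,0]], "twist": [0,0,0,0,0]}}

```text
t: 14.58
eef_pos: [0.4889, -0.167, 0.1696]
tool_rot: [-0.0, 0.982, -0.187, 0.0]
contact_force: [-0.3, 0.3, 3.1]
gripper_width: 0.127
```

Run:
```python
from h import *
plan([.4887,-.1669,.185],-111.6)
r=read_camera("wrist"); im=r["pixels"][:,:,::-1].copy()
cv2.imwrite("pics/w9.png",im)
C=-r["R"].T@r["t"]
def ray(u,v,z):
    d=r["R"].T@np.array([(u-r["cx"])/r["fx"],(v-r["cy"])/r["fy"],1]); return C+d*(z-C[2])/d[2]
print(ray(280,83,.1))
```

```text
t 14.58 tcp [ 0.4889 -0.167   0.1696] grasp [ 0.489  -0.167   0.1156] ty -111.61 F [-0.3  0.3  3.1] w 0.127 q7 -1.75 tilt 0.0005 -0.0000
shift cm [-0.03 -0.   -6.94] twist -0.0 dist mm 69
[ 0.56154752 -0.19483975  0.1       ]
```

View pics/w9.png

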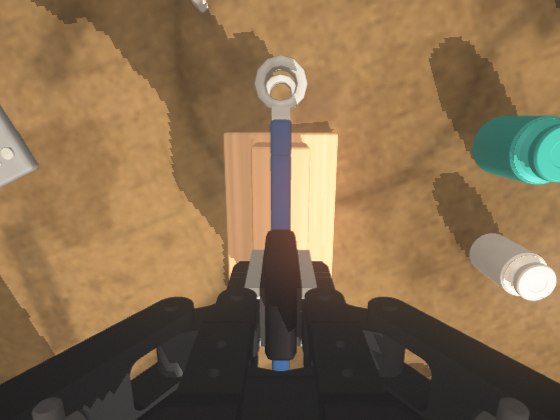

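Call:
{"name": "move_arm", "arguments": {"gripper": [0,0,0,0,0], "xyz": [[0,0,-1],[0,0,-3],[0,0,-5],[0,0,-6.5],[0,0,-7]], "twist": [0,0,0,0,0]}}

```text
t: 15.05
eef_pos: [0.4893, -0.1673, 0.2417]
tool_rot: [0.0, 0.982, -0.188, 0.001]
contact_force: [0.0, 0.1, -1.4]
gripper_width: 0.125
```

Call:
{"name": "move_arm", "arguments": {"gripper": [0,0,0,0,0], "xyz": [[-2.5,-1.6,0],[-5,-4,0],[-7,-7,0],[-9,-10.2,0],[-10.7,-13.2,0]], "twist": [-0.05,-0.1,-0.15,-0.2,-0.25]}}

```text
t: 15.47
eef_pos: [0.4362, -0.0035, 0.239]
tool_rot: [0.0, 0.998, -0.063, -0.001]
contact_force: [0.2, -0.6, -2.4]
gripper_width: 0.125
```

Run:
```python
from h import *
plan([.4435,.1340,.186],-86.8)
```

```text
t 15.47 tcp [ 0.4362 -0.0035  0.239 ] grasp [ 0.4361 -0.0035  0.185 ] ty -97.17 F [ 0.2 -0.6 -2.4] w 0.125 q7 -1.87 tilt -0.0015 -0.0003
shift cm [ -0.98 -13.74  -0.11] twist -0.181 dist mm 138
```

Call:
{"name": "move_arm", "arguments": {"gripper": [0,0,0,0,0], "xyz": [[-0.2,-3.2,0],[-0.4,-6.5,0],[-0.6,-9.8,0],[-0.9,-12.5,0],[-0.9,-13.7,0]], "twist": [-0.05,-0.1,-0.15,-0.181,-0.181]}}

```text
t: 15.88
eef_pos: [0.4454, 0.1361, 0.2391]
tool_rot: [-0.001, 1.0, 0.03, -0.0]
contact_force: [0.5, 0.1, -0.8]
gripper_width: 0.123
```

Call:
{"name": "move_arm", "arguments": {"gripper": [0,0,0,0,0], "xyz": [[0,0,0],[0,0,0],[0,0,0],[0,0,0],[0,0,0]], "twist": [0,0,0,0,0]}}

```text
t: 16.3
eef_pos: [0.4463, 0.1308, 0.2392]
tool_rot: [0.0, 1.0, 0.026, -0.0]
contact_force: [0.2, 1.1, -1.2]
gripper_width: 0.122
```

Run:
```python
from h import *
r=read_camera("wrist"); im=r["pixels"][:,:,::-1].copy()
cv2.imwrite("pics/w10.png",im)
r2=read_camera("scene");cv2.imwrite("pics/s10.png",cv2.resize(r2["pixels"][130:300,180:380,::-1],None,fx=3.5,fy=3.5,interpolation=cv2.INTER_CUBIC))
for q in ("pin_high","pin_low","knuckle_high"):
    for d in spot_point(q,"wrist")[:2]: print(q,d["centre"],round(d["p"],2))
plan([.446,.1342,.1536],-86.8)
```

```text
pin_high [0.5152, 0.3392, 0.0029] 0.45
pin_low [0.5701, 0.1402, 0.0282] 0.66
knuckle_high [0.523, 0.1355, 0.1549] 0.57
t 16.55 tcp [0.4464 0.1318 0.2394] grasp [0.4464 0.1318 0.1854] ty -86.95 F [-0.2  0.4 -1.4] w 0.117 q7 -2.02 tilt 0.0001 -0.0001
shift cm [-0.02 -0.24  3.18] twist -0.003 dist mm 32
```

View pics/w10.png

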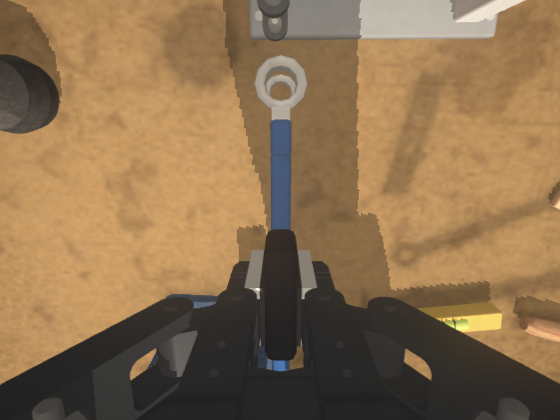

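View pics/s10.png

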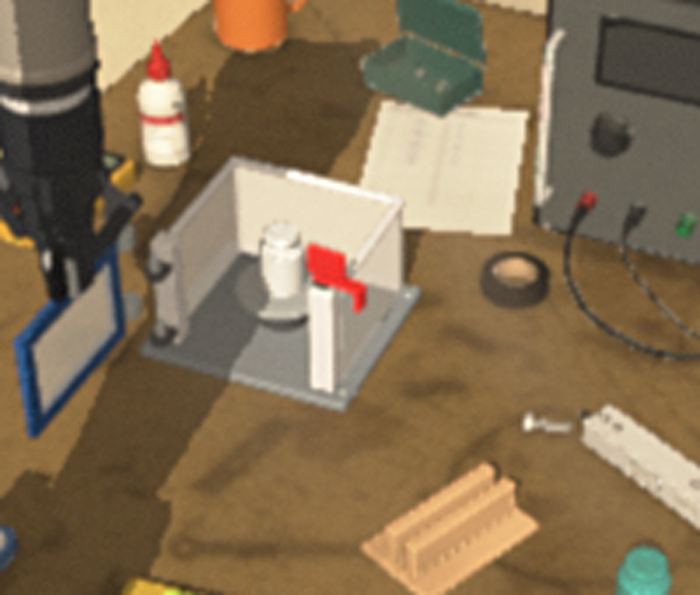

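Call:
{"name": "move_arm", "arguments": {"gripper": [0,0,0,0,0], "xyz": [[0,-0.25,1],[0,-0.25,2.2],[0,-0.25,3.2],[1.2,-0.25,3.2],[2.5,-0.25,3.2]], "twist": [0,0,0,0,0]}}

```text
t: 16.97
eef_pos: [0.471, 0.1359, 0.2064]
tool_rot: [0.0, 1.0, 0.027, -0.001]
contact_force: [0.4, -0.2, -1.0]
gripper_width: 0.129
```

Call:
{"name": "move_arm", "arguments": {"gripper": [0,0,0,0,0], "xyz": [[0,0,0],[0,0,0],[0,0,0],[0,0,0],[0,0,0]], "twist": [0,0,0,0,0]}}

```text
t: 17.38
eef_pos: [0.4708, 0.1359, 0.2075]
tool_rot: [0.0, 1.0, 0.027, -0.0]
contact_force: [0.6, -0.1, -1.7]
gripper_width: 0.126
```

```bash
cat >> h.py <<'E'
def ray(r,u,v,z):
    C=-r["R"].T@r["t"]
    d=r["R"].T@np.array([(u-r["cx"])/r["fx"],(v-r["cy"])/r["fy"],1]); return C+d*(z-C[2])/d[2]
def circ(B,r,P,z,rad,c,x0,y0,s):
    pts=[(pix([P[0]+rad*np.cos(t),P[1]+rad*np.sin(t),z],r)+.5-[x0,y0])*s-.5 for t in np.linspace(0,6.28,40)]
    cv2.polylines(B,[np.int32(pts)],True,c,1)
E
python3 - <<'E'
from h import *
r=read_camera("wrist"); im=r["pixels"][:,:,::-1].copy()
B=cv2.resize(im[0:130,210:370],None,fx=4.5,fy=4.5,interpolation=cv2.INTER_CUBIC)
cv2.imwrite("pics/w11.png",B)
plan([.4959,.1370,.1536],-86.8)
P=[.5735,.1413]
circ(B,r,P,.096,.009,(0,255,0),210,0,4.5);circ(B,r,P,.110,.002,(0,0,255),210,0,4.5)
o,p,R=pose(); g=p+.054*R[:,2]; k=g+.0777*R[:,0]; zk=g[2]-.0976
for z,rad in((zk+.082,.01),(zk+.082,.006)): circ(B,r,k,z,rad,(255,0,255),210,0,4.5)
cv2.imwrite("pics/w11b.png",B)
E
```

```text
t 17.43 tcp [0.4708 0.136  0.2075] grasp [0.4708 0.136  0.1535] ty -86.90 F [-0.3  0.6 -1.7] w 0.122 q7 -2.04 tilt -0.0000 -0.0001
shift cm [ 2.51  0.03 -0.01] twist -0.002 dist mm 25
```

View pics/w11.png

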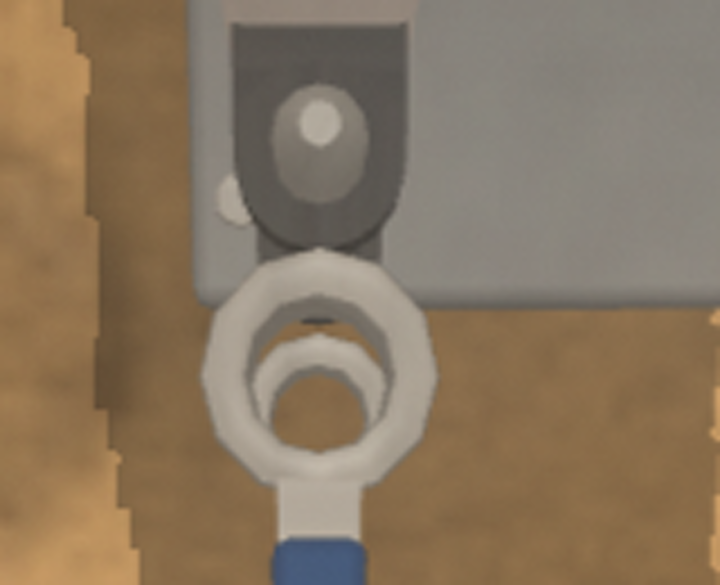

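View pics/w11b.png

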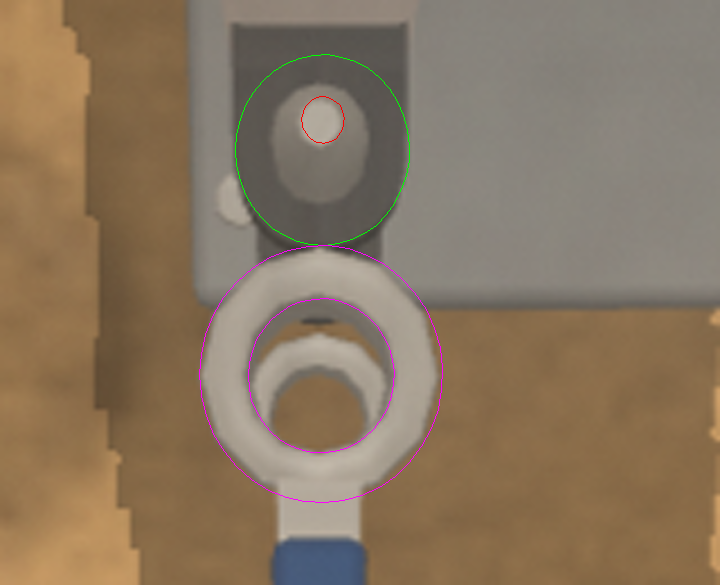

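Call:
{"name": "move_arm", "arguments": {"gripper": [0,0,0,0,0], "xyz": [[0.8,0,0],[1.6,0,0],[2.3,0,0],[2.47,0,0],[2.47,0,0]], "twist": [0,0,0,0,0]}}

```text
t: 17.85
eef_pos: [0.4967, 0.1373, 0.2073]
tool_rot: [-0.0, 1.0, 0.027, 0.0]
contact_force: [-0.1, 0.4, -2.4]
gripper_width: 0.128
```

Call:
{"name": "move_arm", "arguments": {"gripper": [0,0,0,0,0], "xyz": [[0,0,0],[0,0,0],[0,0,0],[0,0,0],[0,0,0]], "twist": [0,0,0,0,0]}}

```text
t: 18.27
eef_pos: [0.4957, 0.1373, 0.2074]
tool_rot: [0.0, 1.0, 0.027, 0.0]
contact_force: [0.3, 0.3, -1.7]
gripper_width: 0.124
```

Run:
```python
from h import *
r=read_camera("wrist"); im=r["pixels"][:,:,::-1].copy()
B=cv2.resize(im[0:130,210:370],None,fx=4.5,fy=4.5,interpolation=cv2.INTER_CUBIC)
plan([.4955,.1370,.1536],-86.8)
P=[.5733,.1413]
circ(B,r,P,.096,.009,(0,255,0),210,0,4.5);circ(B,r,P,.110,.002,(0,0,255),210,0,4.5)
cv2.imwrite("pics/w12.png",B)
```

```text
t 18.32 tcp [0.4957 0.1373 0.2074] grasp [0.4957 0.1373 0.1534] ty -86.91 F [-0.4  0.3 -2. ] w 0.126 q7 -2.02 tilt 0.0000 -0.0001
shift cm [-0.02  0.03 -0.02] twist -0.002 dist mm 0
```

View pics/w12.png

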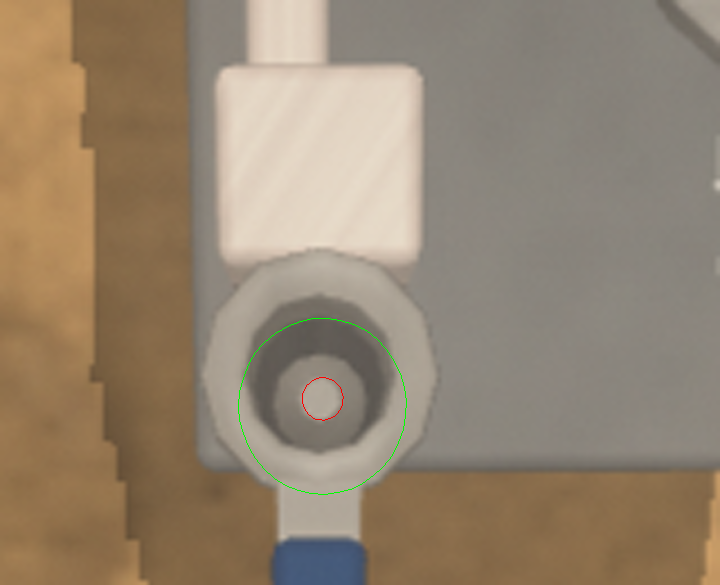

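Call:
{"name": "move_arm", "arguments": {"gripper": [0,0,0,0,0], "xyz": [[0,0,0.6],[0,0,1.2],[0,0,1.6],[0,0,1.8],[0,0,1.8]], "twist": [0,0,0,0,0]}}

```text
t: 18.73
eef_pos: [0.4954, 0.1372, 0.1886]
tool_rot: [0.0, 1.0, 0.027, -0.001]
contact_force: [-0.1, -0.5, -2.0]
gripper_width: 0.124
```

Call:
{"name": "move_arm", "arguments": {"gripper": [0,0,0,0,0], "xyz": [[0,0,0],[0,0,0],[0,0,0],[0,0,0],[0,0,0]], "twist": [0,0,0,0,0]}}

```text
t: 19.15
eef_pos: [0.4959, 0.1373, 0.1896]
tool_rot: [-0.0, 1.0, 0.027, 0.0]
contact_force: [0.3, -0.4, -0.6]
gripper_width: 0.125
```

Run:
```python
from h import *
r=read_camera("wrist"); im=r["pixels"][:,:,::-1].copy()
B=cv2.resize(im[0:130,210:370],None,fx=4.5,fy=4.5,interpolation=cv2.INTER_CUBIC)
plan([.4955,.1370,.1256],-86.8)
cv2.imwrite("pics/w13.png",B)
```

```text
t 19.20 tcp [0.4959 0.1373 0.1896] grasp [0.4959 0.1373 0.1356] ty -86.92 F [-0.3  0.3 -2.2] w 0.125 q7 -2.03 tilt 0.0004 0.0001
shift cm [-0.05  0.03  1.  ] twist -0.002 dist mm 10
```

View pics/w13.png

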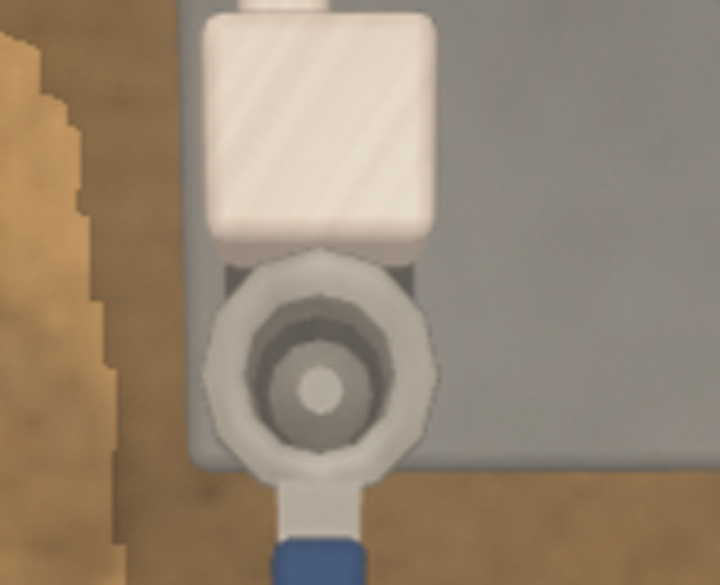

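Run:
```python
from h import *
r=read_camera("wrist")
o,p,R=pose(); g=p+.054*R[:,2]; zk=g[2]-.0976
f=lambda u,v:(210+(u+.5)/4.5-.5,(v+.5)/4.5-.5)
print(ray(r,*f(320,390),.110),ray(r,*f(321,373.5),zk+.082),zk)
```

```text
[0.57321534 0.14159552 0.11      ] [0.57385297 0.14155387 0.11992266] 0.03792265549218356
```

Call:
{"name": "move_arm", "arguments": {"gripper": [0,0,0,0,0], "xyz": [[-0.05,0,0.2],[-0.05,0,0.5],[-0.05,0,0.7],[-0.05,0,0.8],[-0.05,0,0.8]], "twist": [0,0,0,0,0]}}

```text
t: 19.67
eef_pos: [0.4951, 0.1372, 0.181]
tool_rot: [0.0, 1.0, 0.027, -0.0]
contact_force: [-0.0, 0.0, -2.3]
gripper_width: 0.127
```

Call:
{"name": "move_arm", "arguments": {"gripper": [0,0,0,0,0], "xyz": [[0,0,0],[0,0,0],[0,0,0.1],[0,0,0.1],[0,0,0.1]], "twist": [0,0,0,0,0]}}

```text
t: 20.08
eef_pos: [0.4953, 0.1373, 0.1804]
tool_rot: [0.0, 1.0, 0.027, 0.0]
contact_force: [-0.3, 0.2, -1.8]
gripper_width: 0.126
```

Run:
```python
from h import *
read_camera("top");read_camera("top")
plan([.4955,.1370,.1256],-86.8)
```

```text
t 20.18 tcp [0.4954 0.1373 0.1804] grasp [0.4954 0.1373 0.1264] ty -86.92 F [-0.5 -0.5 -1.9] w 0.122 q7 -2.04 tilt 0.0001 0.0000
shift cm [0.01 0.03 0.08] twist -0.002 dist mm 1
```

Call:
{"name": "move_arm", "arguments": {"gripper": [0,0,0,0], "xyz": [[0,0,0.1],[0,0,0.1],[0,0,0.1],[0,0,0.1]], "twist": [0,0,0,0]}}

```text
t: 20.52
eef_pos: [0.4955, 0.1373, 0.1795]
tool_rot: [-0.0, 1.0, 0.027, 0.0]
contact_force: [-0.6, -0.9, -0.9]
gripper_width: 0.125
```

Call:
{"name": "move_arm", "arguments": {"gripper": [0,0,0,0], "xyz": [[0,0,0.1],[0,0,0.1],[0,0,0.1],[0,0,0.1]], "twist": [0,0,0,0]}}

```text
t: 20.85
eef_pos: [0.4954, 0.1374, 0.1791]
tool_rot: [-0.0, 1.0, 0.027, 0.0]
contact_force: [-3.0, -0.3, 7.0]
gripper_width: 0.125
```

Call:
{"name": "move_arm", "arguments": {"gripper": [0,0,0,0,0], "xyz": [[0.03,0.68,-0.05],[0.12,1.35,-0.05],[0.26,2.01,-0.05],[0.47,2.66,-0.05],[0.73,3.28,-0.05]], "twist": [-0.087,-0.175,-0.262,-0.349,-0.436]}}

```text
t: 21.27
eef_pos: [0.5045, 0.1053, 0.1793]
tool_rot: [-0.0, 0.97, 0.245, 0.0]
contact_force: [-1.0, 1.3, 1.8]
gripper_width: 0.122
```

```bash
cat >> h.py <<'E'
def arc(P=(.5733,.1414)):
    o,p,R=pose(); g=p+.054*R[:,2]; k=g+.0777*R[:,0]
    print("t %.2f grasp %s knuckle err mm %s door opening deg %.2f F %s M %s w %.3f q7 %.2f"%(o["t"],g.round(4),((k[:2]-P)*1000).round(1),3.2-90-yaw(R)+90,np.round(o["contact_force"],1),np.round(o["torque"],2),o["gripper_width"],o["q"][6]))
E
python3 - <<'E'
from h import *
arc()
E
```

```text
t 21.27 grasp [0.5045 0.1054 0.1253] knuckle err mm [-0.4  0.9] door opening deg 64.84 F [-1.   1.3  1.8] M [0.39 0.06 0.09] w 0.122 q7 -1.58
```

Call:
{"name": "move_arm", "arguments": {"gripper": [0,0,0,0,0], "xyz": [[0.03,0.68,0],[0.12,1.35,0],[0.26,2.01,0],[0.47,2.66,0],[0.73,3.28,0]], "twist": [-0.087,-0.175,-0.262,-0.349,-0.436]}}

```text
t: 21.68
eef_pos: [0.5264, 0.0795, 0.1793]
tool_rot: [-0.0, 0.894, 0.449, 0.0]
contact_force: [-2.0, 0.6, 2.9]
gripper_width: 0.122
```

Run:
```python
from h import *
arc()
r=read_camera("wrist"); im=r["pixels"][:,:,::-1].copy()
cv2.imwrite("pics/w14.png",im)
arc()
```

```text
t 21.68 grasp [0.5264 0.0796 0.1253] knuckle err mm [-0.4  0.5] door opening deg 39.89 F [-2.   0.6  2.9] M [0.44 0.26 0.13] w 0.122 q7 -1.14
t 21.73 grasp [0.5276 0.0785 0.1252] knuckle err mm [ 0.5 -0.4] door opening deg 39.69 F [-1.   0.2  3.4] M [0.61 0.37 0.21] w 0.124 q7 -1.14
```

View pics/w14.png

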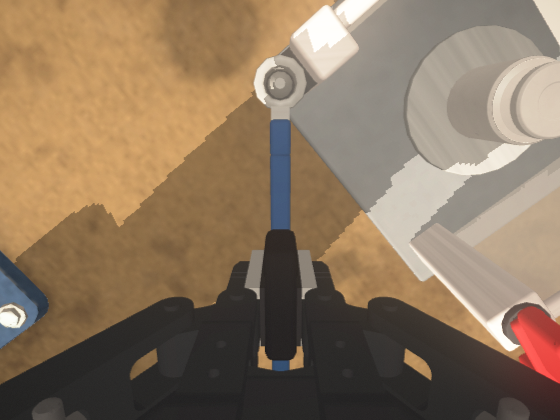

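Call:
{"name": "move_arm", "arguments": {"gripper": [0,0,0,0,0], "xyz": [[0.03,0.68,0],[0.12,1.35,0],[0.26,2.01,0],[0.47,2.66,0],[0.73,3.28,0]], "twist": [-0.087,-0.175,-0.262,-0.349,-0.436]}}

```text
t: 22.15
eef_pos: [0.557, 0.0656, 0.1792]
tool_rot: [0.0, 0.776, 0.63, 0.0]
contact_force: [-1.4, -0.2, 3.5]
gripper_width: 0.124
```

Run:
```python
from h import *
arc()
```

```text
t 22.15 grasp [0.557  0.0656 0.1252] knuckle err mm [-0.3  0.2] door opening deg 15.06 F [-1.4 -0.2  3.5] M [0.35 0.43 0.07] w 0.124 q7 -0.72
```

Call:
{"name": "move_arm", "arguments": {"gripper": [0,0,0,0,0], "xyz": [[0.03,0.68,0],[0.12,1.35,0],[0.2,1.75,0],[0.23,1.88,0],[0.23,1.88,0]], "twist": [-0.087,-0.175,-0.227,-0.244,-0.244]}}

```text
t: 22.57
eef_pos: [0.5759, 0.0638, 0.1792]
tool_rot: [0.0, 0.695, 0.719, -0.0]
contact_force: [-1.2, -1.8, 5.2]
gripper_width: 0.126
```

Run:
```python
from h import *
arc()
r=read_camera("wrist"); im=r["pixels"][:,:,::-1].copy()
cv2.imwrite("pics/w15.png",im)
for i in range(4): read_camera("top")
arc()
```

```text
t 22.57 grasp [0.5759 0.0638 0.1252] knuckle err mm [0. 0.] door opening deg 1.31 F [-1.2 -1.8  5.2] M [0.13 0.43 0.12] w 0.126 q7 -0.51
t 22.82 grasp [0.5758 0.0638 0.1252] knuckle err mm [-0.1  0. ] door opening deg 1.28 F [-0.9 -1.2  4.9] M [0.08 0.37 0.08] w 0.128 q7 -0.51
```

View pics/w15.png

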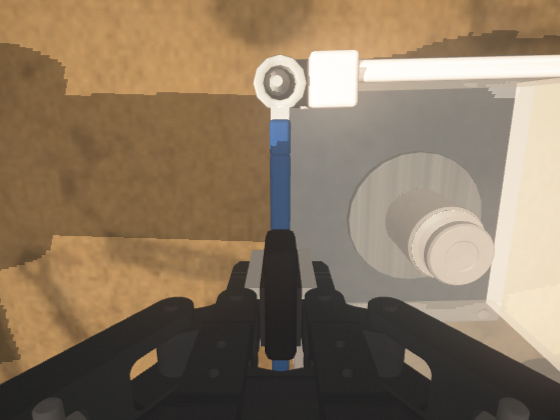

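Call:
{"name": "move_arm", "arguments": {"gripper": [0,0,0,0], "xyz": [[0,0.15,0],[0,0.2,0],[0,0.2,0],[0,0.2,0]], "twist": [-0.015,-0.026,-0.026,-0.026]}}

```text
t: 23.15
eef_pos: [0.5777, 0.0639, 0.1792]
tool_rot: [0.0, 0.686, 0.728, -0.0]
contact_force: [-1.3, -1.3, 5.5]
gripper_width: 0.125
```

Run:
```python
from h import *
arc()
```

```text
t 23.15 grasp [0.5777 0.0638 0.1252] knuckle err mm [-0.3  0. ] door opening deg -0.22 F [-1.3 -1.3  5.5] M [ 0.07  0.56 -0.01] w 0.125 q7 -0.48
```

Call:
{"name": "move_arm", "arguments": {"gripper": [0,0,0,0], "xyz": [[0,0.1,0],[0,0.1,0],[0,0.1,0],[0,0.1,0]], "twist": [-0.013,-0.013,-0.013,-0.013]}}

```text
t: 23.48
eef_pos: [0.5778, 0.0639, 0.1792]
tool_rot: [-0.001, 0.682, 0.732, -0.001]
contact_force: [-6.2, -1.6, 9.2]
gripper_width: 0.128
```

Run:
```python
from h import *
arc()
r=read_camera("wrist"); im=r["pixels"][:,:,::-1].copy()
cv2.imwrite("pics/w16.png",im)
```

```text
t 23.48 grasp [0.5777 0.0639 0.1252] knuckle err mm [-1.2 -0. ] door opening deg -0.87 F [-6.2 -1.6  9.2] M [ 0.09  1.16 -0.66] w 0.128 q7 -0.47
```

Call:
{"name": "move_arm", "arguments": {"gripper": [0,0.3,0.4,0.5,0.5], "xyz": [[0,-0.07,-0.05],[0,-0.07,-0.05],[0,-0.07,-0.05],[0,-0.07,-0.05],[0,-0.07,-0.05]], "twist": [0.013,0.013,0.013,0.013,0.013]}}

```text
t: 23.95
eef_pos: [0.578, 0.064, 0.1792]
tool_rot: [-0.0, 0.685, 0.728, -0.0]
contact_force: [0.5, -1.0, 0.1]
gripper_width: 0.502
```

Call:
{"name": "move_arm", "arguments": {"gripper": [0.5,0.5,0.5,0.5,0.5], "xyz": [[0,0,-0.5],[0,0,-2.5],[0,0,-5],[0,0,-8],[0,0,-11]], "twist": [0,0,0,0,0]}}

```text
t: 24.37
eef_pos: [0.5776, 0.064, 0.2906]
tool_rot: [-0.0, 0.685, 0.728, -0.0]
contact_force: [0.9, 0.5, 0.6]
gripper_width: 0.501
```

Run:
```python
from h import *
r=read_camera("wrist"); im=r["pixels"][:,:,::-1].copy()
cv2.imwrite("pics/w17.png",im)
for q in ("latch_wing",):
  for d in spot_point(q,"wrist")[:2]: print(q,d["centre"],round(d["p"],2))
s=read_camera("scene")["pixels"][:,:,::-1]; cv2.imwrite("pics/s17.png",cv2.resize(s[130:280,180:340],None,fx=4.5,fy=4.5,interpolation=cv2.INTER_CUBIC))
t=read_camera("top")["pixels"][:,:,::-1]; cv2.imwrite("pics/t17.png",cv2.resize(t[130:230,200:320],None,fx=6,fy=6,interpolation=cv2.INTER_CUBIC))
plan([.599,-.003,.2],60)
```

```text
latch_wing [0.5985, -0.0031, 0.139] 0.91
t 24.57 tcp [0.5784 0.064  0.2905] grasp [0.5785 0.064  0.2365] ty 3.49 F [-0.3 -0.5 -0.3] w 0.502 q7 -0.39 tilt 0.0023 -0.0001
shift cm [-6.81  1.63  3.66] twist -0.986 dist mm 79
```

View pics/w17.png

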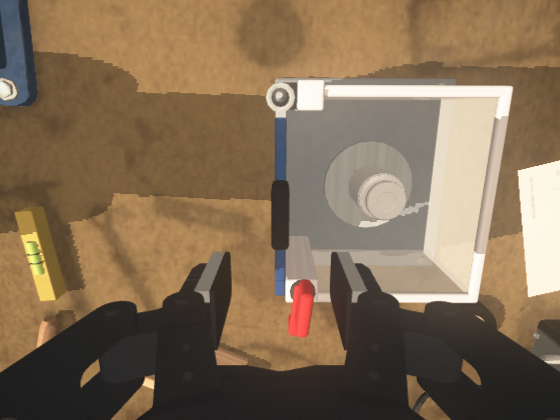

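View pics/s17.png

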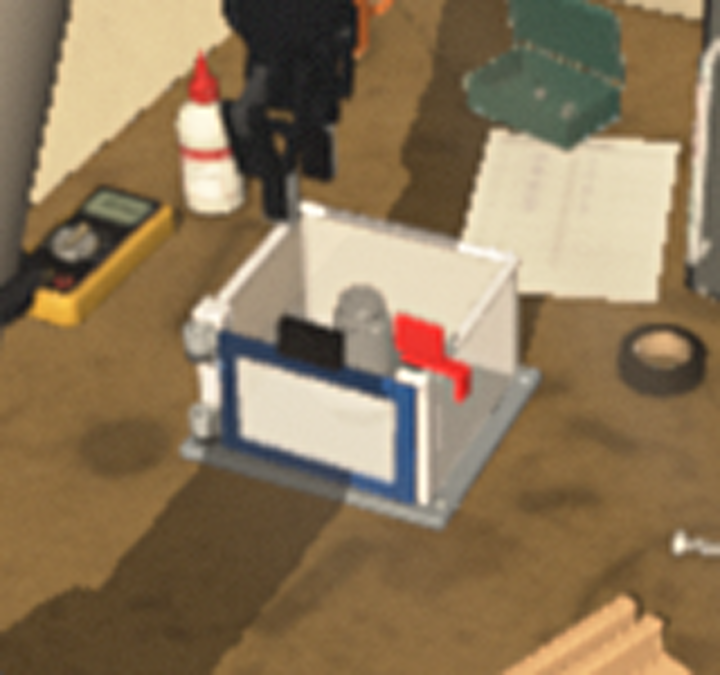

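View pics/t17.png

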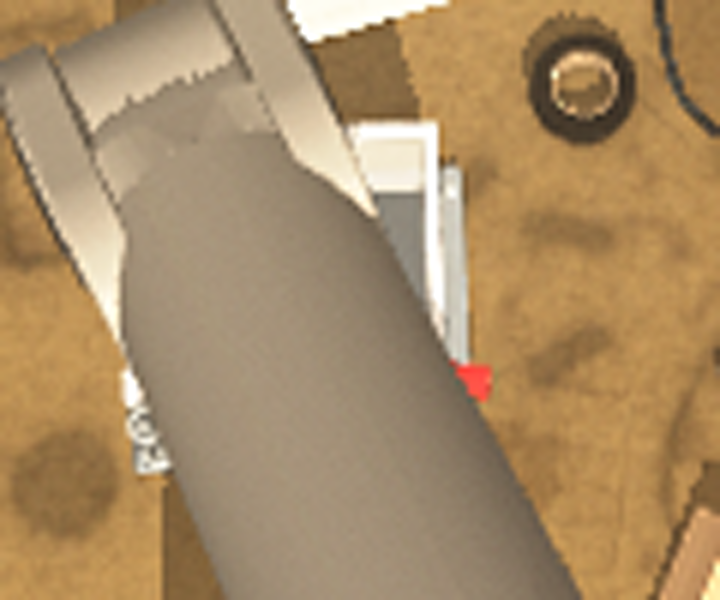

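Run:
```python
from h import *
r=read_camera("wrist"); im=r["pixels"][:,:,::-1].copy()
x0,y0,s=270,260,7
B=cv2.resize(im[y0:y0+85,x0:x0+80],None,fx=s,fy=s,interpolation=cv2.INTER_CUBIC)
for a,c in((0,(0,255,0)),(.15,(255,0,0))):
    y=np.radians(3.2-90)-a; u=np.array([np.cos(y),np.sin(y)]);v=np.array([-u[1],u[0]]);A=np.array([.5985,-.0025])
    pts=[(pix([*(A+u*p+v*q),.146],r)+.5-[x0,y0])*s-.5 for p,q in((.017,.0045),(.017,-.0045),(-.017,-.0045),(-.017,.0045))]
    cv2.polylines(B,[np.int32(pts)],True,c,1)
cv2.imwrite("pics/c18.png",B); arc()
```

```text
t 24.62 grasp [0.5778 0.0638 0.2353] knuckle err mm [-0.3 -0.1] door opening deg -0.29 F [-0.2 -0.4 -0.9] M [ 0.02 -0.04  0.01] w 0.500 q7 -0.39
```

View pics/c18.png

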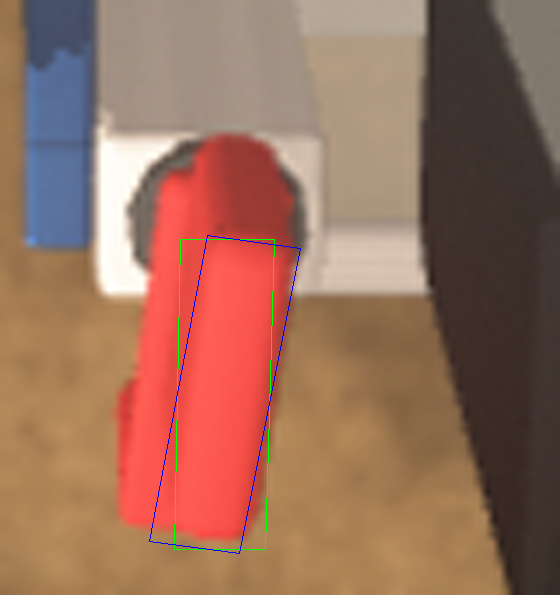

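Run:
```python
from h import *
plan([.5985,-.002,.141],-2.5)
```

```text
t 24.62 tcp [0.5778 0.0638 0.2893] grasp [0.5778 0.0638 0.2353] ty 3.49 F [-0.2 -0.4 -0.9] w 0.500 q7 -0.39 tilt -0.0001 -0.0004
shift cm [-6.69  1.67  9.43] twist 0.105 dist mm 117
```

Call:
{"name": "move_arm", "arguments": {"gripper": [0.5,0.5,0.5,0.5,0.5], "xyz": [[-3.5,0.8,0],[-6.7,1.67,0],[-6.7,1.67,0],[-6.7,1.67,2],[-6.7,1.67,4]], "twist": [0.05,0.105,0.105,0.105,0.105]}}

```text
t: 25.03
eef_pos: [0.5989, -0.0028, 0.2484]
tool_rot: [0.0, 0.723, 0.691, 0.0]
contact_force: [-0.5, -0.7, -1.7]
gripper_width: 0.505
```

Call:
{"name": "move_arm", "arguments": {"gripper": [0.5,0.5,0.5,0.5,0.5], "xyz": [[0,0,0],[0,0,0],[0,0,0],[0,0,0],[0,0,0]], "twist": [0,0,0,0,0]}}

```text
t: 25.45
eef_pos: [0.5993, -0.0016, 0.2504]
tool_rot: [0.001, 0.722, 0.691, 0.001]
contact_force: [-0.1, -1.4, 0.8]
gripper_width: 0.501
```

Run:
```python
from h import *
plan([.5985,-.002,.141],-2.5)
r=read_camera("wrist"); im=r["pixels"][:,:,::-1].copy()
cv2.imwrite("pics/w19.png",im)
```

```text
t 25.45 tcp [ 0.5993 -0.0016  0.2504] grasp [ 0.5993 -0.0016  0.1964] ty -2.51 F [-0.1 -1.4  0.8] w 0.501 q7 -0.40 tilt 0.0016 0.0000
shift cm [-0.04 -0.09  5.54] twist -0.0 dist mm 55
```

View pics/w19.png

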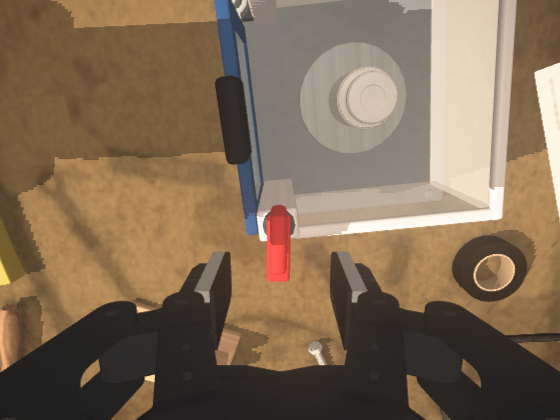

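Call:
{"name": "move_arm", "arguments": {"gripper": [0.5,0.5,0.5,0.5,0.5], "xyz": [[0,-0.05,2],[0,-0.05,4],[0,-0.05,5.3],[0,-0.05,5.5],[0,-0.05,5.5]], "twist": [0,0,0,0,0]}}

```text
t: 25.92
eef_pos: [0.598, -0.0019, 0.1939]
tool_rot: [-0.0, 0.722, 0.691, -0.0]
contact_force: [0.4, -0.3, 0.7]
gripper_width: 0.5
```

Call:
{"name": "move_arm", "arguments": {"gripper": [0.5,0.5,0.5,0,0], "xyz": [[0,0,0],[0,0,0],[0,0,0],[0,0,0],[0,0,0]], "twist": [0,0,0,0,0], "squeeze": 25}}

```text
t: 26.33
eef_pos: [0.5985, -0.0019, 0.195]
tool_rot: [0.0, 0.723, 0.691, 0.0]
contact_force: [0.2, 0.4, -0.9]
gripper_width: 0.226
```

Call:
{"name": "move_arm", "arguments": {"gripper": [0,0,0], "xyz": [[0,0,0],[0,0,0],[0,0,0]], "twist": [0,0,0]}}

```text
t: 26.58
eef_pos: [0.5984, -0.0019, 0.1948]
tool_rot: [0.0, 0.723, 0.691, 0.0]
contact_force: [-1.4, -0.9, 4.2]
gripper_width: 0.099
```

Run:
```python
from h import *
plan([.5985,-.002,.141],-2.5)
r=read_camera("wrist"); im=r["pixels"][:,:,::-1].copy()
cv2.imwrite("pics/w20.png",im)
```

```text
t 26.58 tcp [ 0.5984 -0.0019  0.1948] grasp [ 0.5984 -0.0019  0.1408] ty -2.53 F [-1.4 -0.9  4.2] w 0.099 q7 -0.44 tilt 0.0003 -0.0002
shift cm [-0.01  0.01 -0.02] twist -0.0 dist mm 0
```

View pics/w20.png

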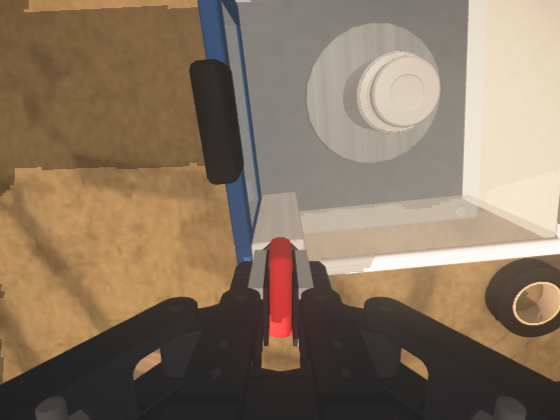

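Call:
{"name": "move_arm", "arguments": {"gripper": [0,0,0,0,0], "xyz": [[0,0,0],[0,0,0],[0,0,0],[0,0,0],[0,0,0]], "twist": [0.1,0.2,0.3,0.4,0.5]}}

```text
t: 27.05
eef_pos: [0.5982, -0.0018, 0.1948]
tool_rot: [0.0, 0.872, 0.489, -0.0]
contact_force: [-2.0, -0.7, 4.0]
gripper_width: 0.099
```

Run:
```python
from h import *
plan([.5985,-.002,.141],-86.8)
r=read_camera("wrist"); im=r["pixels"][:,:,::-1].copy()
cv2.imwrite("pics/w21.png",im)
```

```text
t 27.05 tcp [ 0.5982 -0.0018  0.1948] grasp [ 0.5982 -0.0018  0.1408] ty -31.44 F [-2.  -0.7  4. ] w 0.099 q7 -0.88 tilt -0.0002 -0.0001
shift cm [ 0.    0.04 -0.02] twist 0.966 dist mm 0
```

View pics/w21.png

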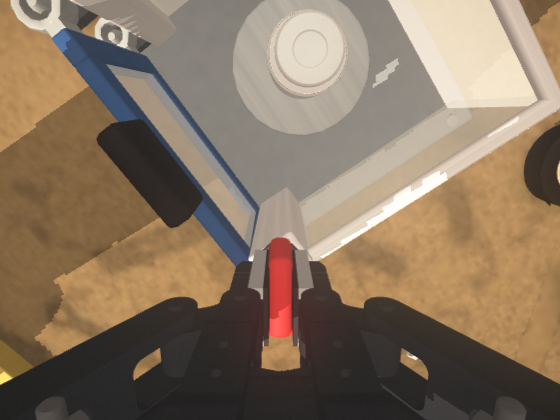

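Call:
{"name": "move_arm", "arguments": {"gripper": [0,0,0,0,0], "xyz": [[0,0,0],[0,0,0],[0,0,0],[0,0,0],[0,0,0]], "twist": [0.1,0.2,0.3,0.4,0.5]}}

```text
t: 27.52
eef_pos: [0.598, -0.0017, 0.1948]
tool_rot: [-0.0, 0.966, 0.259, -0.0]
contact_force: [-3.1, 0.2, 6.0]
gripper_width: 0.104
```

Call:
{"name": "move_arm", "arguments": {"gripper": [0,0,0,0,0], "xyz": [[0,0,0],[0,0,0],[0,0,0],[0,0,0],[0,0,0]], "twist": [0.1,0.2,0.3,0.38,0.44]}}

```text
t: 27.93
eef_pos: [0.598, -0.0015, 0.1948]
tool_rot: [-0.0, 0.999, 0.043, -0.0]
contact_force: [-3.0, 0.6, 6.5]
gripper_width: 0.1
```

Call:
{"name": "move_arm", "arguments": {"gripper": [0,0,0,0], "xyz": [[0,0,0],[0,0,0],[0,0,0],[0,0,0]], "twist": [0.03,0.03,0.03,0.03]}}

```text
t: 28.27
eef_pos: [0.598, -0.0015, 0.1948]
tool_rot: [-0.0, 1.0, 0.03, -0.0]
contact_force: [-2.8, 0.7, 6.1]
gripper_width: 0.098
```

Run:
```python
from h import *
plan([.5985,-.002,.141],-86.8); print(get_obs()["torque"])
r=read_camera("wrist"); im=r["pixels"][:,:,::-1].copy()
cv2.imwrite("pics/w22.png",im)
```

```text
t 28.27 tcp [ 0.598  -0.0015  0.1948] grasp [ 0.598  -0.0015  0.1408] ty -86.60 F [-2.8  0.7  6.1] w 0.098 q7 -1.72 tilt -0.0006 0.0001
shift cm [ 0.05  0.05 -0.02] twist 0.003 dist mm 1
[ 0.12177872  0.6771044  -0.05862725]
```

View pics/w22.png

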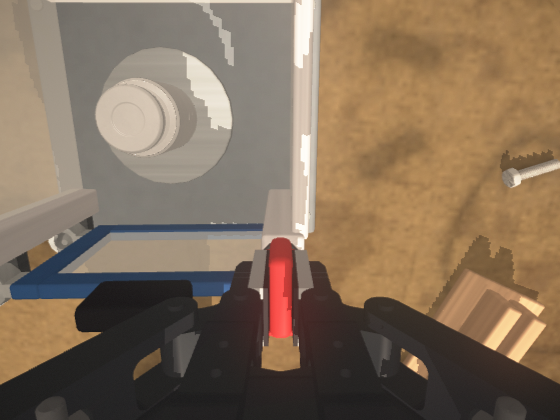

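Call:
{"name": "move_arm", "arguments": {"gripper": [0.3,0.4,0.4,0.4,0.4], "xyz": [[0,0,0],[0,0,0],[0,0,0],[0,0,0],[0,0,-0.5]], "twist": [0,0,0,0,0]}}

```text
t: 28.73
eef_pos: [0.5977, -0.0019, 0.1985]
tool_rot: [0.0, 1.0, 0.029, -0.001]
contact_force: [-1.0, 0.2, 1.6]
gripper_width: 0.403
```

Call:
{"name": "move_arm", "arguments": {"gripper": [0.4,0.4,0.4,0.4,0.4], "xyz": [[0,0,-2],[0,0,-5],[0,0,-8],[0,0,-11],[0,0,-14]], "twist": [0,0,0,0,0]}}

```text
t: 29.15
eef_pos: [0.5981, -0.0019, 0.3412]
tool_rot: [-0.0, 1.0, 0.029, 0.0]
contact_force: [0.3, -1.4, -0.2]
gripper_width: 0.399
```

Run:
```python
from h import *
plan([.5985,-.002,.141],-86.8)
r=read_camera("wrist"); im=r["pixels"][:,:,::-1].copy()
cv2.imwrite("pics/w23.png",im)
s=read_camera("scene")["pixels"][:,:,::-1]; cv2.imwrite("pics/s23.png",cv2.resize(s[130:280,180:340],None,fx=4.5,fy=4.5,interpolation=cv2.INTER_CUBIC))
```

```text
t 29.15 tcp [ 0.5981 -0.0019  0.3412] grasp [ 0.5981 -0.0019  0.2872] ty -86.72 F [ 0.3 -1.4 -0.2] w 0.399 q7 -1.68 tilt 0.0002 0.0000
shift cm [4.000e-02 1.000e-02 1.462e+01] twist 0.001 dist mm 146
```

View pics/w23.png

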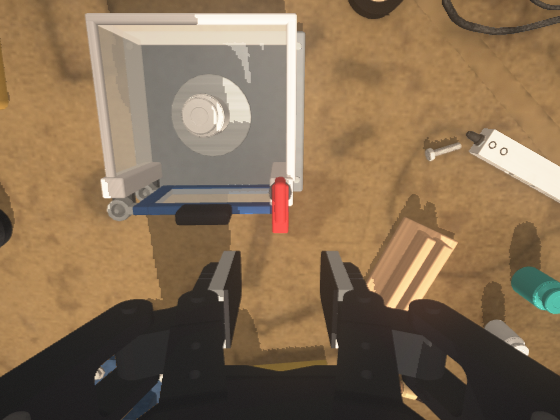

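View pics/s23.png

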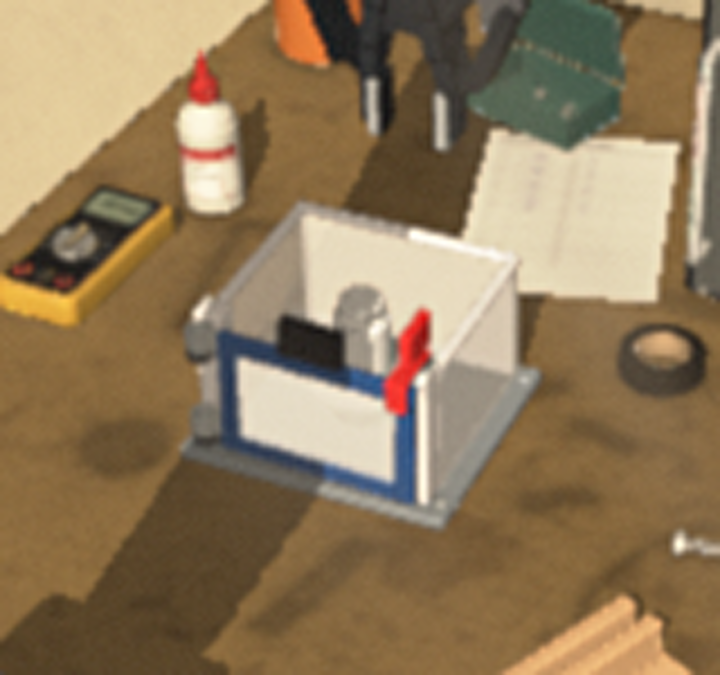

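Run:
```python
from h import *
print(get_obs()["t"],hand_in())
```

```text
the job is handed in; nothing more can be done
29.25 None
```

I finished the job and handed it in at 29.3 s of the allowed 72 s. No verdict came back.

- **Weight:** I set the larger steel weight upright on the pan and let go. The wrist camera placed it at (0.657, 0.070), within about 1 mm of the pan centre I had measured.
- **Door on the hinge:** I lowered the door about 90° open and still gripped. It met the pins at the expected seated height, with about 7 N of contact force.
- **Door shut:** I swung it shut in the grip until it pressed on the latch post with about 6 N, then released it. The final scene and wrist pictures show it flush with the front.
- **Latch:** I gripped the red wing and turned it to about 1.56 rad. The last wrist picture shows its arm straight across the door's top edge.
- **Other things:** I never touched the smaller weight, the blower or the multimeter, and they did not look moved in the pictures where they show. I did not measure their positions again at the end. The gripper was well clear of everything.

Some network detections were wrong or disagreed by several millimetres. In those cases I used my own pixel measurements from the wrist camera. No check failed.

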